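# Screw the fuse cover onto the sloping test box

## Task

Close the open fuse bay in the sloping front of the test box: lay the aluminium cover plate flat on the slope with its lower edge on the little ledge and the hole at its upper end over the short slot in the panel. Behind that slot sits a captive nut, a few millimetres off to one side or the other; line the cover's hole up with it, by eye or by feel, and push the black star-headed thumbscrew from the wooden stand straight through both until its head is fully home on the cover (it slips in, no turning). Leave the flux pot, the capacitor and the battery where they are.

Things in the scene. Friction and masses are not known exactly. Their poses are not given: they have to be found in the camera images.
- test_box: Fixed box with a sloping front, dark cheeks left and right 2 mm proud of the panel; 132 mm wide (y), 114 deep (x), 97 high at its back. Origin: about the centre of its underside; its low front faces its own -x, about to the robot's left.
- panel: Grey sloping front of the test box, 30 degrees from level, 5 mm thick, 122 wide, low edge roughly to the robot's left (world +y). Origin: middle of the screw slot at the face; x up the slope (from -75 to +45 mm), y level along the panel, z square out of the face. Slot: 9 mm (x) by 17 mm (y), right through. Fuse bay: 26 x 28 mm opening centred at x = -24 mm. Sockets near the top are flush.
- slot (a point): The same point as the panel's origin. Behind the slot, its face 5 mm below the panel's, sits a brass captive nut plate with one smooth 7.5 mm hole, square to the panel, right through. The hole is at panel x = 0 and at an unknown y between -5 and +5 mm (not reported; seen only while the slot is uncovered); it stays put. A stud that misses it stands on brass at panel z = -5 mm.
- ledge (a point): Middle of the upper foot edge of the ledge on the panel (panel x = -53 mm, y = 0, z = 0), axes as the panel's. The ledge is a rigid bar 90 mm long (y), 5 mm wide and 4.2 mm high that stands on the face below this line; the cover's lower edge rests on it.
- cover: Loose flat aluminium plate 70 (x) x 44 (y) x 5 mm (z), about 60 g, lying on the worktop. Origin: centre of its underside. One 8 mm through hole at x = +18 mm, y = 0. With its -x edge on the ledge and its x axis up the slope, its hole lies over the slot. Friction keeps it where it is laid; a stud in its hole can easily slide it along the ledge.
- cover_hole (a point): Lower mouth of the cover's hole (x = 18 mm, y = 0, z = 0 of the cover), axes as the cover's. When the cover is in place it lies at panel x = 0, z = 0.
- thumbscrew: Loose thumbscrew: black star head 30 to 33 mm across, 16 mm high; steel stud 6 mm thick, 20 mm long, blunt end; about 35 g. Origin: centre of the head's outer (top) face; z points along the stud to the tip (down, as it stands in the stand); the head's underside is at z = 16 mm and rests on the stand's top. It slides into the holes, no turning.
- screw_tip (a point): Centre of the blunt end of the thumbscrew's stud, 36 mm along z from its origin, axes as the thumbscrew's. Fully home it is at panel z = -15 mm.
- stand: Fixed light wooden block 56 x 56 x 30 mm high with an 8.5 mm vertical hole in its middle, in which the thumbscrew stands. Origin: centre of its underside.
- flux_pot: Bystander: pale pot with a yellowed lid, 38 mm across and 38 high, origin in the centre of its underside.
- capacitor: Bystander: blue upright capacitor, 25 mm across and 44 high, origin in the centre of its underside.
- battery: Bystander: black and tan block battery lying flat, 49 x 27 x 18 mm, origin in the centre of its underside.
Mind the look-alikes: they are no part of the job. Leave any pink or purple look-alike of the thumbscrew alone.

How it is judged:
On the way:
1. the cover lies flat on the panel, its hole over the slot, before the thumbscrew goes in (x of cover_hole in the frame of panel between -0.003 and 0.003 m and y of cover_hole in the frame of panel between -0.0075 and 0.0075 m and z of cover_hole in the frame of panel between -0.002 and 0.002 m and x of cover in the frame of panel between -0.021 and -0.015 m and angle between the z axis of cover and the z axis of panel, either way round below 0.06 rad and distance between screw_tip and panel above 0.02 m), for 0.2 s.
At the end, for the whole second after the job is handed in: Cover flat on the sloping panel (0.06 rad, 2 mm), hole end uppermost, its hole over the slot (3 mm in x, 7.5 mm in y); thumbscrew through cover and nut, tip 12.5 to 18 mm inside the panel (15 is home), within 3 mm in x, 6.5 mm in y and 0.12 rad of square; both at rest (x of cover_hole in the frame of panel between -0.003 and 0.003 m and y of cover_hole in the frame of panel between -0.0075 and 0.0075 m and z of cover_hole in the frame of panel between -0.002 and 0.002 m and x of cover in the frame of panel between -0.021 and -0.015 m and angle between the z axis of cover and the z axis of panel, either way round below 0.06 rad and x of screw_tip in the frame of panel between -0.003 and 0.003 m and y of screw_tip in the frame of panel between -0.0065 and 0.0065 m and z of screw_tip in the frame of panel between -0.018 and -0.0125 m and angle between the z axis of thumbscrew and the z axis of panel, either way round below 0.12 rad and linear speed of each of thumbscrew, cover below 0.02 m/s); the robot touches nothing.
It fails at once if the flux pot is shoved more than 30 mm away (distance of flux_pot from where it was at the start of the episode above 0.03 m).
It fails at once if the capacitor is shoved more than 30 mm away (distance of capacitor from where it was at the start of the episode above 0.03 m).
It fails at once if the battery is shoved more than 30 mm away (distance of battery from where it was at the start of the episode above 0.03 m).
It also fails if it takes over 72 s, if anything falls off the work surface, if the arm or the gripper's body presses on something with over 40 N, if the wrist force passes 120 N, or if a joint passes its speed limit or range.

## Robot

A 6-joint arm with a two-finger parallel gripper is mounted at the origin on a cart in front of the work surface, level with it; the furniture and walls round the work are solid. World frame = base frame: x ahead of the robot, y to its left, z up, the work surface at z = 0. Lengths are in m, angles in rad, forces in N, time in s.
With the tool pointing down it reaches from about 0.325 to 0.775 m from the base axis. Payload 9.3 kg.
Tool frame: the origin (TCP) lies at the very end of the fingers, on their centre line; the grasp point (between the pads) lies 19 mm behind it; x points along the fingers, y is the direction in which the jaws open and shut, and the axes are right-handed (so a half turn about x gives the same grasp; the last joint's range is limited). The gripper opens to 85 mm and grips with 20 to 120 N. Pads are 22 mm wide; open, the fingers measure 114 mm over their backs; the gripper's body (76 mm by 85 mm) begins 54 mm behind the grasp point. The pads swing forward as they close: fully open they stand 13 mm farther back than shut.
Start: joints at [-1.3, 0.259, 0.021, 1.334, 0, 1.418], TCP at [0.226, -0.501, 0.231] pointing down, gripper open.
Joint ranges: [-3.04, 3.04], [-0.91, 1.82], [-1.04, 1.36], [-1.92, 1.95], [-1.52, 1.45], [-3.14, 3.14]. Speed limits (rad/s): [2.22, 2.22, 2.79, 3.14, 3.14, 3.14].

## Interface

Orientations are given as [roll, pitch, yaw] about the fixed x, y, z axes, in that order (R = Rz(yaw) Ry(pitch) Rx(roll)).
In Python, from station import telemetry, cams, arm gives the robot as it stands.
- The arm moves only by the tool step_arm, never from a script. Its argument "moves" is a list that holds one entry, the list of rows, each a list of 7 numbers: the shift along the tool's x, y, z scaled (see below), then the turn, a rotation vector about the tool's x, y, z scaled (see below), then the finger opening in mm, from 0 to 85.4. In form: [[[tx, ty, tz, rx, ry, rz, gripper], ...]]. A call has 1 to 20 rows; each row is the pose to reach, as a shift and turn from the pose commanded when the call began, along the tool's axes at that moment, turning the shorter way round; what a row does not reach only later rows make up. The controller multiplies each number of a shift by 0.2 m and each number of a turn by 360 degrees. A row lasts 1/10 s, in which the tool goes at most 50 mm and 8.59 degrees, less where a joint would pass 70% of its speed; a pose out of reach is approached as far as the arm can. A call with a number of a shift or a turn outside -1 to 1 is refused whole. A call with a gripper value outside its range is refused whole. The fingers move at their own pace and stop on an object; "grip_force" is the grip in N (left out, the last holds). Time passes only in rows, so rows that repeat a pose let the fingers close. It gives the time, the measured TCP pose, the force and the opening at its end, in the units of the state.
- telemetry.read_state(): the state, without advancing time (a new reading comes with each control period).
- cams.capture(name): name is "scene" or "top" or "wrist"; returns a dict with "frame" (420x560x3 uint8, red, green, blue), "z_map" (420x560 float32, m along the optical axis (not along the pixel's ray), 0 where there is no reading), "fx", "fy", "cx", "cy" (pixels), "cam_to_world" (4x4, takes a point from camera to world coordinates); the wrist camera has in their place "hand_eye" (4x4, takes a point from camera to tool coordinates, whose origin is the TCP and whose axes are the tool frame's). Camera axes: x right, y down, z forward; pixel columns grow to the right and rows downward; lengths in m; the calibration is good to about 2 mm. A picture is of the moment at which its call begins: read the wrist's pose just before it.
- arm.hand_in(): hands the job in, once; it reports no verdict.
The state is a dict: "time": time; "joint_pos": joint angles; "joint_velocities": joint speeds; "joint_torque": joint torques, N m; "ee_pos": TCP position; "orientation": TCP orientation; "ft_force": force on the tool from outside, world axes, zero at the start; "torque": the same for the moment, N m; "grip_width": opening from 0.0 (shut) to 1.0 (fully open).
Only numpy, scipy, OpenCV 4.12 (cv2) and the standard library are available. Lean on these libraries where they do the work, as an engineer would, in place of code of your own. Each camera call takes 0.05 s, during which the arm holds its last target.

## Working session

There is one attempt and no reset: what is moved stays moved. The work goes in short steps, Python scripts to look and compute and a tool call to move; the robot and the scene stay as the last step left them, time stands still between calls to the robot, and variables do not carry over. Pictures are saved under pics/ and viewed, and the job is handed in when it is done.

Besides the shell and the picture viewer there is one more tool, called after ">>>" as name(argument=value, ...) on one line, values as JSON. step_arm: Moves the arm, as the interface text tells. Shifts and turns lie within -1 to 1; 1 stands for 0.2 m of shift or 360 degrees of turn. Its arguments: {"type":"object","properties":{"moves":{"type":"array"},"grip_force":{"type":"number"}},"required":["moves"]}

```bash
ls; mkdir -p pics; python3 - <<'E'
from station import telemetry,cams,arm
import cv2
print(telemetry.read_state())
for n in("scene","top","wrist"):
    c=cams.capture(n); cv2.imwrite(f"pics/{n}0.png",c["frame"][:,:,::-1])
    print(n,c["fx"],c["fy"],c["cx"],c["cy"],c.get("cam_to_world",c.get("hand_eye")))
E
```

```text
pics
{'time': 0.0, 'joint_pos': array([-1.29961957e+00,  2.59183553e-01,  2.07664182e-02,  1.33370136e+00,
       -8.35234474e-06,  1.41817820e+00]), 'joint_velocities': array([ 0.00038096,  0.00017096, -0.00195542, -0.00059673,  0.00117204,
       -0.00024985]), 'joint_torque': array([-1.14278540e-03, -5.55642450e+01,  3.44520915e+01,  1.37210175e-02,
       -2.75365863e-06,  1.04580843e-05]), 'ee_pos': array([ 0.22608089, -0.50107831,  0.2306727 ]), 'orientation': array([-1.71709738,  1.56947413,  1.84829016]), 'ft_force': array([-0.48858558, -0.72390919,  0.05198684]), 'torque': array([-0.01447944, -0.02367682, -0.00058335]), 'grip_width': 1.0048084905841173}
scene 526.4409574538457 526.4409574538457 271.39139165993294 209.79410333606154 [[ 0.98627565 -0.08970254  0.13861381  0.37441174]
 [-0.16508057 -0.55079044  0.81815543 -1.05989723]
 [ 0.00295654 -0.82980923 -0.55803934  0.62596734]
 [ 0.          0.          0.          1.        ]]
top 405.4312664792392 405.4312664792392 280.3890259604203 205.32445158072974 [[ 0.01388688 -0.98118388  0.19257555  0.35269987]
 [-0.99978454 -0.01659691 -0.01246647 -0.24231035]
 [ 0.01542806 -0.19236094 -0.98120296  0.91463489]
 [ 0.          0.          0.          1.        ]]
wrist 329.19939603730626 329.19939603730626 278.28444243068816 207.94816994315593 [[ 1.24725973e-03 -2.77164509e-01  9.60821669e-01 -1.43178016e-01]
 [ 9.99999213e-01  2.18264462e-04 -1.23515490e-03 -2.27740844e-04]
 [ 1.32627875e-04  9.60822454e-01  2.77164563e-01 -7.06242649e-02]
 [ 0.00000000e+00  0.00000000e+00  0.00000000e+00  1.00000000e+00]]
```

View pics/scene0.png

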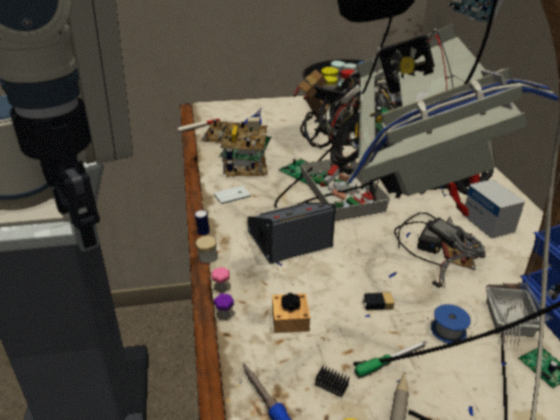

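View pics/top0.png

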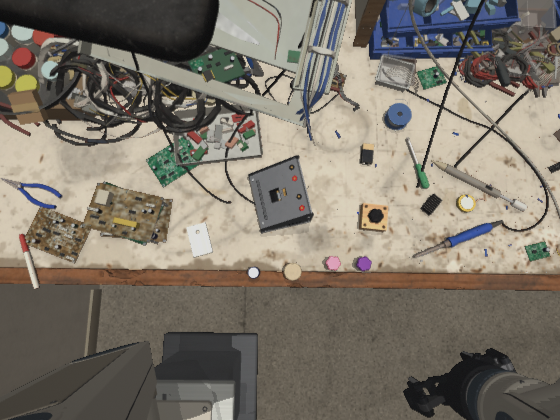

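View pics/wrist0.png

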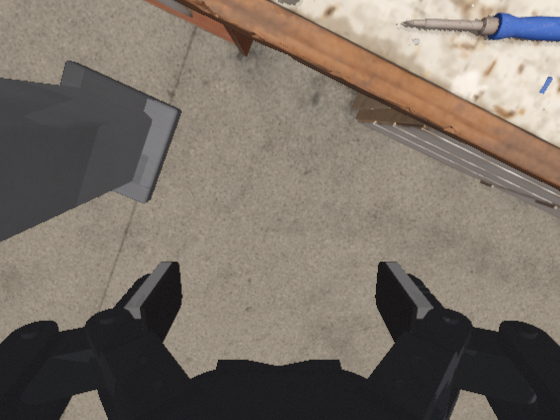

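Candidates for the thumbscrew in the top view: black star head on the wooden stand (375,215), purple (363,264), pink (332,264). The only cover candidate is the pale plate with a hole at (199,240). I'll take the black star head and the plate and check both in crops.

```bash
cat > h.py <<'E'
import numpy as np,cv2
from scipy.spatial.transform import Rotation as R
from station import telemetry,cams
def cap(n):
    if n=="wrist":
        s=telemetry.read_state(); T=np.eye(4);T[:3,:3]=R.from_euler('xyz',s['orientation']).as_matrix();T[:3,3]=s['ee_pos']
    c=cams.capture(n); c=dict(c)
    c["T"]=T@c["hand_eye"] if n=="wrist" else np.array(c["cam_to_world"])
    return c
def pt(c,u,v,z=None):
    d=np.array([(u-c["cx"])/c["fx"],(v-c["cy"])/c["fy"],1.])
    if z is None:
        u0,v0=int(round(u)),int(round(v)); p=c["z_map"][v0-1:v0+2,u0-1:u0+2]; return (c["T"]@np.r_[d*np.median(p),1])[:3]
    r=c["T"][:3,:3]@d;o=c["T"][:3,3]; return o+r*(z-o[2])/r[2]
def cloud(c):
    v,u=np.mgrid[:420,:560]; z=c["z_map"]
    P=np.stack([(u-c["cx"])/c["fx"]*z,(v-c["cy"])/c["fy"]*z,z],-1)
    return P@c["T"][:3,:3].T+c["T"][:3,3]
def proj(c,P):
    q=np.linalg.inv(c["T"])@np.r_[P,1]; return np.array([c["fx"]*q[0]/q[2]+c["cx"],c["fy"]*q[1]/q[2]+c["cy"]])
def crop(c,x0,y0,x1,y1,s,name):
    cv2.imwrite("pics/"+name,cv2.resize(c["frame"][y0:y1,x0:x1,::-1],None,fx=s,fy=s,interpolation=cv2.INTER_CUBIC))
E
python3 - <<'E'
from h import *
c=cap("top"); crop(c,180,140,400,290,3.6,"topc.png")
for n,(u,v) in dict(cover=(199,240),boxlo=(262,205),boxhi=(303,185),screw=(375,215),stand=(365,225),pot=(292,271),cap=(253,272),bat=(368,152),pink=(332,264),purp=(363,264),gray=(290,100),table=(220,190)).items(): print(n,pt(c,u,v).round(3))
c=cap("scene"); crop(c,190,160,410,340,3.6,"scc.png")
for n,(u,v) in dict(cover=(232,196),screw=(291,301),bathl=(378,300)).items(): print(n,pt(c,u,v).round(3))
E
```

```text
cover [ 0.449 -0.073  0.005]
boxlo [ 0.523 -0.213  0.048]
boxhi [ 0.558 -0.299  0.093]
screw [ 0.505 -0.46   0.047]
stand [ 0.485 -0.442  0.028]
pot [ 0.382 -0.28   0.038]
cap [ 0.379 -0.197  0.045]
bat [ 0.658 -0.455  0.018]
pink [ 0.398 -0.366  0.036]
purp [ 0.399 -0.433  0.037]
gray [ 0.779 -0.273  0.029]
table [ 0.566 -0.114 -0.   ]
cover [ 0.452 -0.082  0.005]
screw [ 0.506 -0.469  0.047]
bathl [ 0.655 -0.46   0.018]
```

View pics/topc.png

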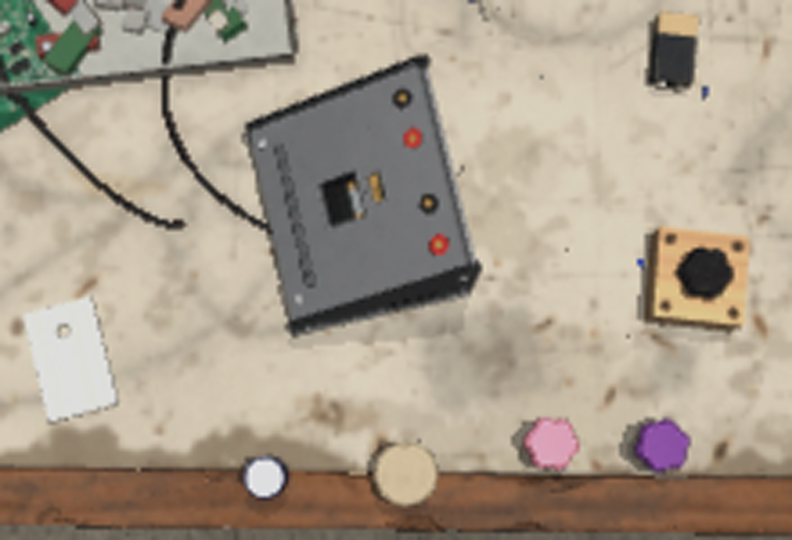

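View pics/scc.png

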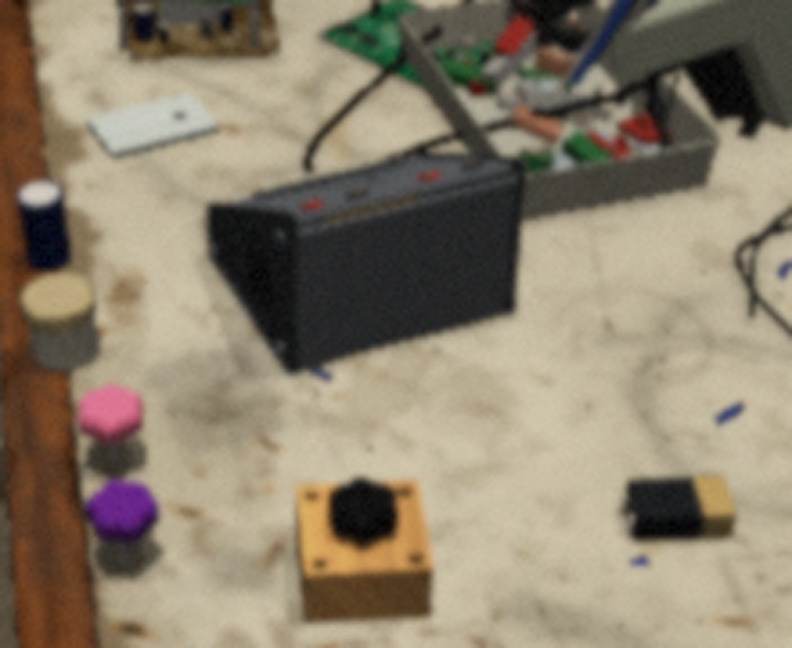

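The close crop confirms the black star head on the stand (topc 705,272) and the white plate with its hole near (64,330). The slot shows brass at (377,187), and the bay is at (340,200). Next I measure the panel frame and the cover.

```bash
python3 - <<'E'
from h import *
s=telemetry.read_state(); print(R.from_euler('xyz',s['orientation']).as_matrix().round(3))
c=cap("top"); P=cloud(c)
# panel plane
m=np.zeros((420,560),np.uint8); cv2.fillPoly(m,[np.array([(254,178),(294,162),(308,208),(264,225)])],1)
Q=P[m>0]; Q=Q[(Q[:,2]>.02)]
for i in range(5):
    o=np.median(Q,0) if i==0 else Q.mean(0); n=np.linalg.svd(Q-Q.mean(0),full_matrices=False)[2][2]; n*=np.sign(n[2]); d=(Q-Q.mean(0))@n; Q=Q[abs(d)<.002 if i else abs(d)<.006]
print("n",n.round(3),"tilt",np.degrees(np.arccos(n[2])),"c",Q.mean(0),len(Q))
o=Q.mean(0)
def onp(u,v):
    r=c["T"][:3,:3]@np.array([(u-c["cx"])/c["fx"],(v-c["cy"])/c["fy"],1.]);t=c["T"][:3,3]; return t+r*((o-t)@n)/(r@n)
S=lambda a,b:(180+a/3.6-.36,140+b/3.6-.36)
for k,(a,b) in dict(slot=(377,187),bay=(340,200),s1=(402,98),s2=(438,245),s3=(413,138),s4=(428,203)).items(): print(k,onp(*S(a,b)).round(4))
e=onp(*S(402,98))-onp(*S(438,245)); print("py",e/np.linalg.norm(e), "grad",np.degrees(np.arctan2(n[1],n[0])), np.degrees(np.arctan2(e[1],e[0])))
# cover
f=c["frame"].astype(int); k=((f.min(2)>190)&(f.max(2)-f.min(2)<22)).astype(np.uint8); k[:,:180]=0;k[:,225:]=0;k[:215]=0;k[262:]=0
cs=max(cv2.findContours(k,0,2)[0],key=cv2.contourArea); r=cv2.minAreaRect(cs); print(r, cv2.contourArea(cs))
for q in cv2.boxPoints(r): print(pt(c,*q,.005).round(4))
print("cen",pt(c,*r[0],.005),"hole",pt(c,*S(64,330),.005))
E
```

```text
[[-0.     0.411 -0.912]
 [ 0.001 -0.912 -0.411]
 [-1.    -0.001 -0.   ]]
n [0.119 0.934 0.336] tilt 70.36473361462113 c [ 0.54621778 -0.25046307  0.06335003] 158
slot [ 0.5433 -0.2606  0.0926]
bay [ 0.5489 -0.2391  0.0309]
s1 [ 0.5911 -0.2738  0.1125]
s2 [ 0.4909 -0.2896  0.1916]
s3 [ 0.5608 -0.2791  0.1378]
s4 [ 0.517  -0.2856  0.1713]
py [ 0.77897058  0.12234101 -0.61501018] grad 82.76863055341775 8.925662262836658
((198.67649841308594, 239.20590209960938), (30.80202293395996, 19.645381927490234), 75.96376037597656) 552.0
[ 0.4786 -0.0404  0.005 ]
[ 0.4902 -0.0827  0.005 ]
[ 0.4231 -0.1027  0.005 ]
[ 0.4119 -0.0609  0.005 ]
cen [ 0.45070254 -0.0716855   0.005     ] hole [ 0.46847422 -0.0679241   0.005     ]
```

```bash
cat >> h.py <<'E'
def tool(p,x,y):
    x=np.array(x,float)/np.linalg.norm(x); y=np.array(y,float); y-=x*(x@y); y/=np.linalg.norm(y)
    T=np.eye(4);T[:3,:3]=np.c_[x,y,np.cross(x,y)];T[:3,3]=p;return T
def now():
    s=telemetry.read_state();T=np.eye(4);T[:3,:3]=R.from_euler('xyz',s['orientation']).as_matrix();T[:3,3]=s['ee_pos'];return T
def row(T,C=None):
    C=now() if C is None else C
    D=np.linalg.inv(C)@T; t=D[:3,3]/.2; r=R.from_matrix(D[:3,:3]).as_rotvec()
    print("row",t.round(4),(r/(2*np.pi)).round(4),"| mm",(t*200).round(1),"deg",np.degrees(np.linalg.norm(r)).round(1))
E
python3 - <<'E'
from h import *
c=cap("top"); sl=pt(c,180+377/3.6-.36,140+187/3.6-.36,.074); print(sl)
a=np.radians(-78); ph=np.array([np.cos(a),np.sin(a),0]); n=-.5*ph+np.array([0,0,.866]); py=np.cross([0,0,1],ph); print(n,py)
# rotate & move; view
row(tool(sl+.097*n,-n,py))
P=cloud(c); print(P[185:215:4,262:306:6,2].round(3))
E
```

```text
[ 0.54761696 -0.2610304   0.074     ]
[-0.10395585  0.4890738   0.866     ] [ 0.9781476   0.20791169 -0.        ]
row [ 0.366  -0.671  -2.0106] [-0.2106 -0.0701  0.0565] | mm [  73.2 -134.2 -402.1] deg 82.5
[[0.05  0.058 0.065 0.07  0.078 0.085 0.089 0.088]
 [0.05  0.057 0.056 0.069 0.077 0.086 0.093 0.091]
 [0.048 0.054 0.037 0.066 0.046 0.084 0.089 0.095]
 [0.048 0.052 0.034 0.046 0.076 0.08  0.089 0.095]
 [0.052 0.051 0.036 0.064 0.075 0.081 0.09  0.095]
 [0.049 0.054 0.055 0.065 0.071 0.082 0.088 0.094]
 [0.043 0.048 0.055 0.065 0.072 0.078 0.083 0.089]
 [0.041 0.048 0.055 0.061 0.072 0.076 0.084 0.09 ]]
```

>>> step_arm(moves=[[[0.1, -0.33, -1.0, -0.1, -0.035, 0.028, 85], [0.1, -0.33, -1.0, -0.1, -0.035, 0.028, 85], [0.1, -0.33, -1.0, -0.1, -0.035, 0.028, 85], [0.1, -0.33, -1.0, -0.1, -0.035, 0.028, 85], [0.1, -0.33, -1.0, -0.1, -0.035, 0.028, 85]]])

```text
time: 0.85
ee_pos: [0.3839, -0.3552, 0.211]
orientation: [0.357, 1.293, -1.718]
ft_force: [-0.1, -0.3, 0.5]
grip_width: 0.997
```

```bash
python3 - <<'E'
from h import *
sl=np.array([.5476,-.261,.074])
a=np.radians(-78); ph=np.array([np.cos(a),np.sin(a),0]); n=-.5*ph+np.array([0,0,.866]); py=np.cross([0,0,1],ph)
row(tool(sl+.097*n,-n,py)); print(telemetry.read_state()['time'])
E
```

```text
row [ 0.0315  0.3156 -1.03  ] [-0.1089 -0.0346  0.0292] | mm [   6.3   63.1 -206. ] deg 42.5
0.85
```

>>> step_arm(moves=[[[0.03, 0.31, -1.0, -0.109, -0.035, 0.029, 85], [0.03, 0.31, -1.0, -0.109, -0.035, 0.029, 85], [0.03, 0.31, -1.0, -0.109, -0.035, 0.029, 85], [0.03, 0.31, -1.0, -0.109, -0.035, 0.029, 85], [0.03, 0.31, -1.0, -0.109, -0.035, 0.029, 85], [0.03, 0.31, -1.0, -0.109, -0.035, 0.029, 85], [0.03, 0.31, -1.0, -0.109, -0.035, 0.029, 85], [0.03, 0.31, -1.0, -0.109, -0.035, 0.029, 85]]])

```text
time: 1.65
ee_pos: [0.5323, -0.2242, 0.161]
orientation: [0.001, 1.046, -1.374]
ft_force: [0.7, 0.1, -0.4]
grip_width: 0.995
```

```bash
python3 - <<'E'
from h import *
import pickle
c=cap("wrist"); pickle.dump(c,open("w1.pkl","wb")); cv2.imwrite("pics/w1.png",c["frame"][:,:,::-1]); print(now().round(4)); s=telemetry.read_state(); print(s['time'],s['joint_pos'])
print(c["z_map"][100:330:20,100:460:30].round(3))
E
```

```text
[[ 9.770e-02  9.809e-01  1.681e-01  5.322e-01]
 [-4.912e-01  1.944e-01 -8.491e-01 -2.244e-01]
 [-8.656e-01  3.000e-04  5.008e-01  1.609e-01]
 [ 0.000e+00  0.000e+00  0.000e+00  1.000e+00]]
1.7 [-0.32171022  0.20821265 -0.3490029   0.73459379 -0.4501173   0.98921657]
[[0.269 0.269 0.269 0.269 0.227 0.227 0.227 0.226 0.226 0.226 0.269 0.253]
 [0.269 0.282 0.282 0.281 0.231 0.226 0.226 0.226 0.23  0.229 0.282 0.246]
 [0.258 0.297 0.297 0.296 0.235 0.235 0.233 0.234 0.233 0.233 0.296 0.297]
 [0.264 0.312 0.313 0.313 0.239 0.238 0.256 0.239 0.237 0.237 0.313 0.313]
 [0.331 0.33  0.331 0.331 0.243 0.244 0.244 0.243 0.242 0.24  0.331 0.331]
 [0.353 0.352 0.353 0.351 0.249 0.247 0.248 0.246 0.245 0.246 0.352 0.351]
 [0.376 0.321 0.376 0.375 0.252 0.25  0.251 0.251 0.248 0.248 0.374 0.375]
 [0.403 0.4   0.401 0.401 0.257 0.256 0.254 0.254 0.255 0.254 0.402 0.401]
 [1.812 0.367 0.432 0.43  0.399 0.431 0.432 0.432 0.432 0.432 0.431 0.431]
 [1.971 0.468 0.122 0.466 0.396 0.468 0.467 0.468 0.435 0.469 0.121 0.466]
 [2.146 0.109 0.118 0.508 0.509 0.507 0.508 0.509 0.507 0.504 0.116 0.116]
 [0.096 0.096 0.119 0.545 0.559 0.533 0.517 0.559 0.56  0.486 0.115 0.097]]
```

View pics/w1.png

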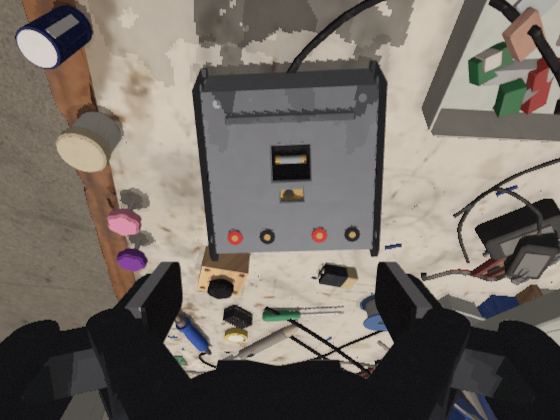

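```bash
python3 - <<'E'
from h import *
import pickle
c=pickle.load(open("w1.pkl","rb"))
crop(c,260,140,325,215,10,"w1c.png")
P=cloud(c)
m=np.zeros((420,560),bool); m[125:225,222:365]=1; m[140:205,265:318]=0
Q=P[m]
for i in range(6):
    o=Q.mean(0); n=np.linalg.svd(Q-o,full_matrices=False)[2][2]; n*=np.sign(n[2]); d=(Q-o)@n; Q=Q[abs(d)<[.01,.006,.004,.003,.003,.003][i]]
print("n",n.round(4),"tilt",np.degrees(np.arccos(n[2])),"az",np.degrees(np.arctan2(n[1],n[0])),"o",o,len(Q),d.std())
np.savez("plane.npz",n=n,o=o)
E
```

```text
n [-0.1198  0.4842  0.8667] tilt 29.922774128369895 az 103.9000712891283 o [ 0.54820487 -0.24643788  0.06570398] 10812 0.0006588217473230743
```

View pics/w1c.png

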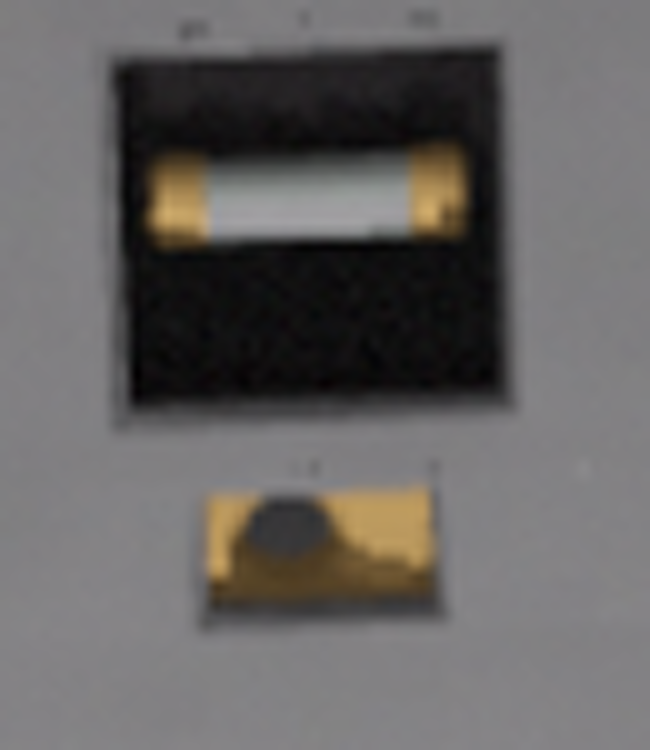

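```bash
python3 - <<'E'
from h import *
import pickle
c=pickle.load(open("w1.pkl","rb")); z=np.load("plane.npz"); n,o=z["n"],z["o"]
def onp(u,v,h=0):
    r=c["T"][:3,:3]@np.array([(u-c["cx"])/c["fx"],(v-c["cy"])/c["fy"],1.]);t=c["T"][:3,3]; return t+r*((o+h*n-t)@n)/(r@n)
C=lambda a,b:(260+a/10-.45,140+b/10-.45)
az=lambda a,b:np.degrees(np.arctan2(*(b-a)[[1,0]]))
f=c["frame"].astype(int); red=(f[...,0]>150)&(f[...,1]<90)&(f[...,2]<90); red[:225]=0; red[250:]=0
k,l,st,ce=cv2.connectedComponentsWithStats(red.astype(np.uint8)); big=[tuple(ce[i]) for i in range(1,k) if st[i,4]>60]; print(big)
print("az red",az(*[onp(*b) for b in sorted(big)]))
print("az slot",az(onp(*C(200,628)),onp(*C(447,622))),"bay",az(onp(*C(112,50)),onp(*C(500,45))),az(onp(*C(118,425)),onp(*C(515,405))))
print("sides slot",az(onp(*C(447,622)),onp(*C(432,488))),"bayL",az(onp(*C(118,425)),onp(*C(112,50))),"R",az(onp(*C(515,405)),onp(*C(500,45))))
# canny on edges: cheek/panel + ledge by eye
print("ledge?",az(onp(228,121),onp(353,117)))
a=np.radians(13.9-0)
for A in (12.5,13.9):
    a=np.radians(A); py=np.array([np.cos(a),np.sin(a),0]); py-=n*(n@py);py/=np.linalg.norm(py); px=np.cross(py,n)
    s=[onp(*C(*q)) for q in((203,490),(432,488),(447,622),(200,628))]; m=np.mean(s,0)
    b=[onp(*C(*q)) for q in((112,50),(500,45),(515,405),(118,425))]; bm=np.mean(b,0)
    h=onp(*C(290,525),-.005)
    W=lambda p:(np.array([px@(p-m),py@(p-m)])*1e3).round(2)
    print(A,"slot",m,[W(p) for p in s],"bay",W(bm),[W(p) for p in b],"nut",W(h),"nut LR",W(onp(*C(248,520),-.005)),W(onp(*C(332,520),-.005)))
E
```

```text
[(np.float64(318.8898305084746), np.float64(234.79661016949152)), (np.float64(234.76923076923077), np.float64(237.34188034188034))]
az red 13.90736190761042
az slot 13.4236808391126 bay 12.59845451333279 14.640785001176582
sides slot 109.72550074103358 bayL 101.83826845677349 R 105.71519420713736
ledge? 13.418184555252802
12.5 slot [ 0.54945479 -0.25898306  0.07288579] [array([-5.27, -8.65]), array([-5.17,  8.29]), array([5.11, 9.42]), array([ 5.32, -9.07])] bay [-24.12  -0.48] [array([-37.53, -14.55]), array([-37.39,  13.1 ]), array([-11.32,  14.37]), array([-10.26, -14.82])] nut [-1.32 -2.21] nut LR [-1.75 -5.39] [-1.66  0.97]
13.9 slot [ 0.54945479 -0.25898306  0.07288579] [array([-5.45, -8.53]), array([-4.99,  8.4 ]), array([5.31, 9.31]), array([ 5.13, -9.18])] bay [-24.13   0.04] [array([-37.83, -13.75]), array([-37.1 ,  13.89]), array([-11.01,  14.61]), array([-10.57, -14.6 ])] nut [-1.36 -2.19] nut LR [-1.87 -5.35] [-1.64  1.01]
```

```bash
python3 - <<'E'
from h import *
a=np.radians(107); row(tool([.4507,-.0717,.13],[0,0,-1],[np.cos(a),np.sin(a),0]))
E
```

```text
row [-0.2809 -0.2515 -0.7944] [-0.2593  0.063   0.0696] | mm [ -56.2  -50.3 -158.9] deg 99.3
```

>>> step_arm(moves=[[[-0.28, -0.25, -0.4, 0, 0, 0, 85], [-0.28, -0.25, -0.795, -0.259, 0.063, 0.07, 85], [-0.28, -0.25, -0.795, -0.259, 0.063, 0.07, 85], [-0.28, -0.25, -0.795, -0.259, 0.063, 0.07, 85], [-0.28, -0.25, -0.795, -0.259, 0.063, 0.07, 85], [-0.28, -0.25, -0.795, -0.259, 0.063, 0.07, 85], [-0.28, -0.25, -0.795, -0.259, 0.063, 0.07, 85], [-0.28, -0.25, -0.795, -0.259, 0.063, 0.07, 85], [-0.28, -0.25, -0.795, -0.259, 0.063, 0.07, 85], [-0.28, -0.25, -0.795, -0.259, 0.063, 0.07, 85], [-0.28, -0.25, -0.795, -0.259, 0.063, 0.07, 85], [-0.28, -0.25, -0.795, -0.259, 0.063, 0.07, 85], [-0.28, -0.25, -0.795, -0.259, 0.063, 0.07, 85], [-0.28, -0.25, -0.795, -0.259, 0.063, 0.07, 85], [-0.28, -0.25, -0.795, -0.259, 0.063, 0.07, 85]]])

```text
time: 3.2
ee_pos: [0.4506, -0.0715, 0.1293]
orientation: [0.981, 1.569, 1.276]
ft_force: [0.7, -0.7, 0.1]
grip_width: 0.997
```

```bash
python3 - <<'E'
from h import *
import pickle
c=cap("wrist"); pickle.dump(c,open("w2.pkl","wb")); cv2.imwrite("pics/w2.png",c["frame"][:,:,::-1]); print(now().round(4)); s=telemetry.read_state(); print(s['time'],s['joint_pos'],s['ft_force'])
E
```

```text
[[ 5.000e-04 -2.909e-01  9.567e-01  4.504e-01]
 [ 1.800e-03  9.567e-01  2.909e-01 -7.120e-02]
 [-1.000e+00  1.500e-03  1.000e-03  1.293e-01]
 [ 0.000e+00  0.000e+00  0.000e+00  1.000e+00]]
3.25 [-0.34237294  0.15667813 -0.38231827  1.03190201  0.00182632 -0.63756851] [ 0.76549317 -1.05279975 -0.1851912 ]
```

View pics/w2.png

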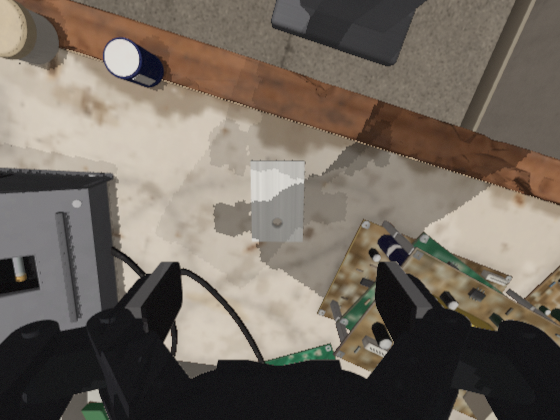

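```bash
python3 - <<'E'
from h import *
import pickle
c=pickle.load(open("w2.pkl","rb")); P=cloud(c)
sub=P[150:255,230:330]; T=P[170:230,180:240]; print("table z",np.median(T[...,2]),T[...,2].std())
m=np.zeros((420,560),np.uint8); m[150:255,235:320]=((P[150:255,235:320,2]-np.median(T[...,2]))>.003)
m=cv2.medianBlur(m,3); k=max(cv2.findContours(m,0,2)[0],key=cv2.contourArea); r=cv2.minAreaRect(k); print(r)
print("top z",np.median(P[180:205,265:295,2]))
Ti=np.linalg.inv(now())
cor=np.array([pt(c,*q,.005) for q in cv2.boxPoints(r)]); print(cor.round(4))
ce=cor.mean(0);print("center",ce,(Ti@np.r_[ce,1])[:3])
g=cv2.cvtColor(c["frame"],cv2.COLOR_RGB2GRAY)[212:232,266:290]; mm=(g<np.median(g)-25).astype(np.uint8); kk,l,st,cen=cv2.connectedComponentsWithStats(mm); i=1+st[1:,4].argmax(); print("hole px",cen[i]+[266,212],st[i])
h=pt(c,*(cen[i]+[266,212]),.003); d=h-ce; print("hole",h,np.linalg.norm(d[:2]),"az",np.degrees(np.arctan2(d[1],d[0])))
for q in ((365,222),(325,315),(345,265),(385,265)): p=pt(c,*q); print(q,p.round(3),(Ti@np.r_[p,1])[:3].round(3))
crop(c,235,150,320,255,6,"w2c.png")
E
```

```text
table z 9.168920069951847e-05 0.017554443664319495
((277.5, 200.0), (80.0, 53.0), 90.0)
top z 0.005530847770995828
[[ 0.4249 -0.1017  0.005 ]
 [ 0.4124 -0.0605  0.005 ]
 [ 0.4786 -0.0389  0.005 ]
 [ 0.4919 -0.0831  0.005 ]]
center [ 0.45192528 -0.07103212  0.005     ] [ 0.12430668 -0.00044598  0.0013532 ]
hole px [276.75609756 224.46341463] [ 6 10 11  6 41]
hole [ 0.47238722 -0.06552516  0.003     ] 0.021190032407030147 az 15.063223648883259
(365, 222) [0.447 0.005 0.009] [0.12  0.073 0.018]
(325, 315) [0.542 0.002 0.008] [0.121 0.043 0.109]
(345, 265) [0.489 0.002 0.009] [0.121 0.059 0.058]
(385, 265) [ 0.427 -0.033  0.151] [-0.021  0.043 -0.011]
```

View pics/w2c.png

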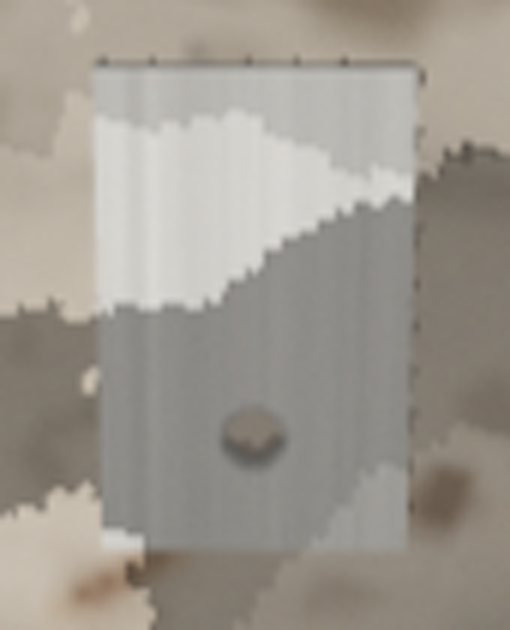

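```bash
python3 - <<'E'
from h import *
import pickle
c=pickle.load(open("w2.pkl","rb")); C=lambda a,b:(235+a/6-.42,150+b/6-.42)
cor=np.array([pt(c,*C(*q),.005) for q in((94,64),(416,64),(409,551),(100,551))]); ce=cor.mean(0); T=now(); Ti=np.linalg.inv(T)
L=(cor-T[:3,3])@T[:3,:3]; print(L.round(4), L.mean(0))
x=cor[2:].mean(0)-cor[:2].mean(0); print(np.linalg.norm(x),np.degrees(np.arctan2(x[1],x[0])))
h=pt(c,*C(254,437),.005); print("hole dist",(h-ce)@x/np.linalg.norm(x), (h-T[:3,3])@T[:3,:3])
a=np.arctan2(x[1],x[0])+np.pi/2; row(tool([*ce[:2],.001],[0,0,-1],[np.cos(a),np.sin(a),0]))
E
```

```text
[[ 0.1242 -0.0225 -0.0333]
 [ 0.1243  0.0211 -0.0332]
 [ 0.1244  0.0215  0.0375]
 [ 0.1243 -0.0234  0.0374]] [ 0.12430685 -0.00083712  0.0021122 ]
0.07067020265831823 16.734930364884
hole dist 0.017875348101791897 [ 0.12432459 -0.00098606  0.01998716]
row [ 0.6415 -0.0042  0.0105] [ 0.0005  0.0002 -0.0002] | mm [128.3  -0.8   2.1] deg 0.2
```

>>> step_arm(moves=[[[0.2, -0.004, 0.01, 0, 0, 0, 54], [0.4, -0.004, 0.01, 0, 0, 0, 54], [0.52, -0.004, 0.01, 0, 0, 0, 54], [0.57, -0.004, 0.01, 0, 0, 0, 54], [0.6, -0.004, 0.01, 0, 0, 0, 54], [0.62, -0.004, 0.01, 0, 0, 0, 54], [0.635, -0.004, 0.01, 0, 0, 0, 54], [0.64, -0.004, 0.01, 0, 0, 0, 54], [0.64, -0.004, 0.01, 0, 0, 0, 54]]])

```text
time: 4.15
ee_pos: [0.453, -0.0707, 0.0016]
orientation: [0.925, 1.569, 1.224]
ft_force: [-0.7, -0.6, 1.9]
grip_width: 0.63
```

```bash
python3 - <<'E'
from h import *
c=cap("wrist"); cv2.imwrite("pics/w3.png",c["frame"][:,:,::-1]); print(now().round(4)); s=telemetry.read_state(); print(s['time'],s['grip_width'],s['ft_force'])
E
```

```text
[[ 6.000e-04 -2.947e-01  9.556e-01  4.530e-01]
 [ 1.800e-03  9.556e-01  2.947e-01 -7.070e-02]
 [-1.000e+00  1.600e-03  1.100e-03  1.600e-03]
 [ 0.000e+00  0.000e+00  0.000e+00  1.000e+00]]
4.2 0.6331699137600305 [-0.06150539  0.05756271 -0.06391783]
```

View pics/w3.png

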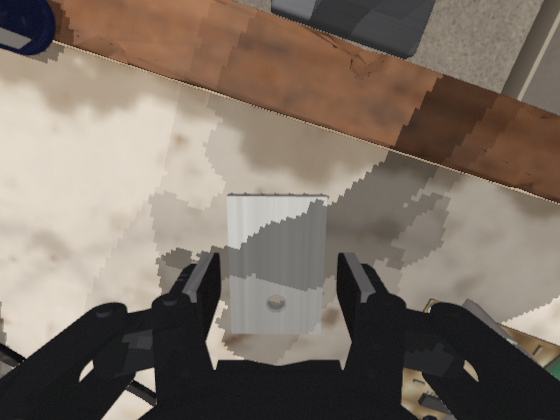

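>>> step_arm(moves=[[[0.006, 0, 0, 0, 0, 0, 50], [0.01, 0, 0, 0, 0, 0, 46], [0.01, 0, 0, 0, 0, 0, 40], [0.01, 0, 0, 0, 0, 0, 40], [0.01, 0, 0, 0, 0, 0, 40], [0.01, 0, 0, 0, 0, 0, 40]]], grip_force=50)

```text
time: 4.8
ee_pos: [0.4529, -0.0707, -0.0004]
orientation: [1.092, 1.569, 1.391]
ft_force: [-0.5, 0.6, 6.9]
grip_width: 0.493
```

```bash
python3 - <<'E'
from h import *
c=cap("wrist"); crop(c,180,180,380,350,4,"w4.png"); s=telemetry.read_state(); print(s['time'],s['grip_width'],s['ft_force'])
E
```

```text
4.85 0.48950856595410813 [-1.32142012 -0.11105252  6.81549275]
```

View pics/w4.png

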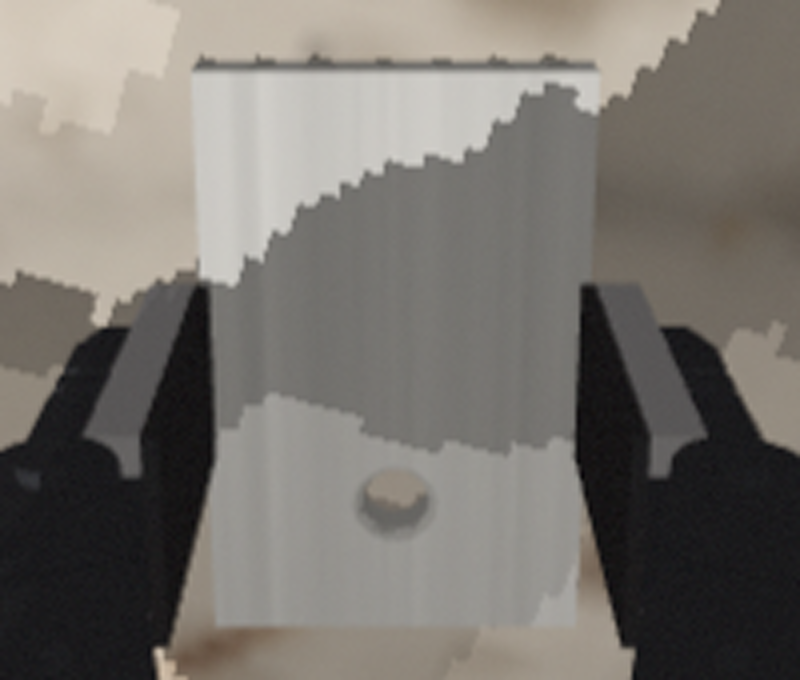

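>>> step_arm(moves=[[[0, 0, 0, 0, 0, 0, 40], [0, 0, 0, 0, 0, 0, 40], [-0.05, 0, 0, 0, 0, 0, 40], [-0.15, 0, 0, 0, 0, 0, 40], [-0.35, 0, 0, 0, 0, 0, 40], [-0.35, 0, 0, 0, 0, 0, 40]]])

```text
time: 5.45
ee_pos: [0.455, -0.0715, 0.0735]
orientation: [-0.309, 1.565, -0.01]
ft_force: [0.4, -0.5, -0.9]
grip_width: 0.49
```

```bash
python3 - <<'E'
from h import *
c=cap("wrist"); crop(c,180,180,380,350,4,"w5.png"); s=telemetry.read_state(); print(s['time'],s['grip_width'],s['ft_force'])
import pickle; pickle.dump(c,open("w5.pkl","wb"))
c2=cap("scene"); crop(c2,150,90,300,220,5,"s5.png")
E
```

```text
5.5 0.49140530827579637 [ 0.15350402 -0.45858069 -1.69815115]
```

View pics/w5.png

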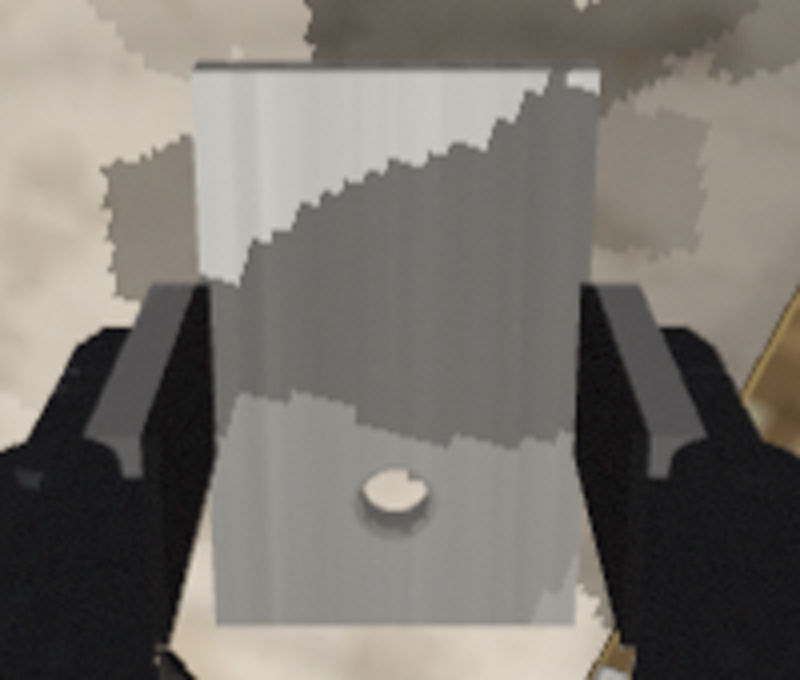

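View pics/s5.png

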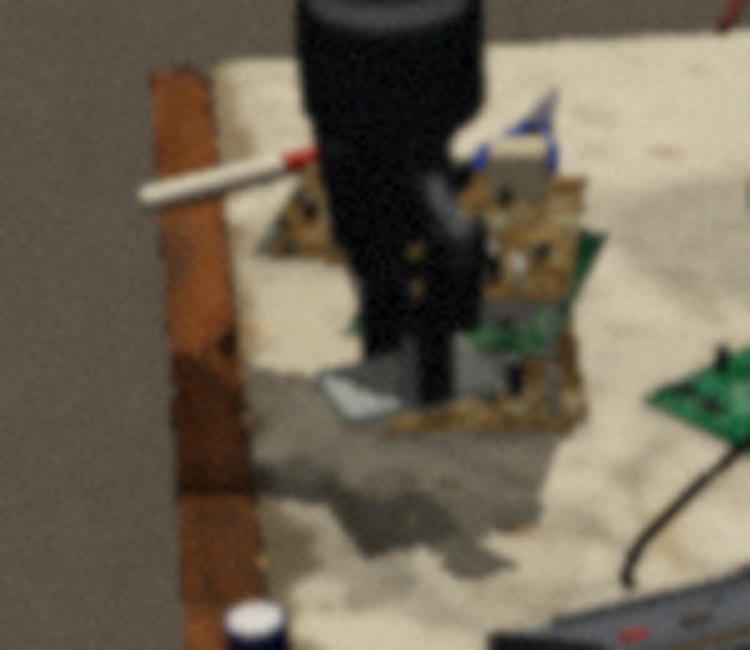

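```bash
python3 - <<'E'
from h import *
import pickle
c=pickle.load(open("w5.pkl","rb")); H=np.array(c["hand_eye"])
def ot(a,b,X):
    u,v=180+a/4-.37,180+b/4-.37
    r=H[:3,:3]@np.array([(u-c["cx"])/c["fx"],(v-c["cy"])/c["fy"],1.]); return H[:3,3]+r*(X-H[0,3])/r[0]
for k in((193,69),(600,69),(576,625),(216,625),(395,502),(355,502),(435,502)): print(k,(ot(*k,-.0054)*1e3).round(1))
P=c["z_map"]; print(P[200:225:8,250:310:12])
print([ (ot(a,b,-.0054)) @ np.zeros(3) for a,b in [(0,0)]])
for u,v in((280,200),(280,240),(280,290)):
    d=np.median(P[v-1:v+2,u-1:u+2]); q=H@np.r_[(u-c["cx"])/c["fx"]*d,(v-c["cy"])/c["fy"]*d,d,1]; print(u,v,q[:3].round(4))
E
```

```text
(193, 69) [ -5.4 -21.3 -35.4]
(600, 69) [ -5.4  22.6 -35.4]
(576, 625) [-5.4 22.7 34.9]
(216, 625) [ -5.4 -21.5  34.9]
(395, 502) [-5.4  0.5 17.7]
(355, 502) [-5.4 -4.3 17.7]
(435, 502) [-5.4  5.2 17.7]
[[0.14198373 0.14196119 0.14216413 0.14203548 0.14242063]
 [0.14251801 0.14319205 0.14292866 0.1440308  0.1427506 ]
 [0.14329876 0.14276332 0.14382191 0.14379956 0.14371124]
 [0.14435971 0.14480616 0.144195   0.14530995 0.14519724]]
[np.float64(0.0)]
280 200 [-0.0058  0.0012 -0.0341]
280 240 [-0.006   0.0012 -0.0157]
280 290 [-0.0059  0.0012  0.0094]
```

```bash
cat >> h.py <<'E'
try:
    _z=np.load("plane.npz"); n,o=_z["n"],_z["o"]
    slot=np.array([.54945,-.25898,.07289]); _a=np.radians(13.9); py=np.array([np.cos(_a),np.sin(_a),0]); py-=n*(n@py);py/=np.linalg.norm(py); px=np.cross(py,n)
    pan=np.c_[px,py,n]
except Exception as e: print(e)
def inpan(p): return (np.asarray(p)-slot)@pan*1e3
def ptool(x,y,z): return tool(slot+pan@(np.array([x,y,z])/1e3),-n,py)
E
python3 - <<'E'
from h import *
row(ptool(-17.7+3,-2.7,60))
E
```

```text
row [-0.2373 -0.8263  0.1815] [ 0.2524 -0.0636 -0.0679] | mm [ -47.5 -165.3   36.3] deg 96.8
```

>>> step_arm(moves=[[[-0.3, 0, 0, 0.025, -0.006, -0.007, 40], [-0.4, -0.05, 0, 0.05, -0.012, -0.013, 40], [-0.4, -0.15, 0.02, 0.075, -0.018, -0.02, 40], [-0.4, -0.25, 0.04, 0.1, -0.025, -0.027, 40], [-0.4, -0.35, 0.06, 0.125, -0.031, -0.034, 40], [-0.4, -0.45, 0.08, 0.15, -0.037, -0.041, 40], [-0.4, -0.55, 0.1, 0.175, -0.044, -0.047, 40], [-0.4, -0.65, 0.12, 0.2, -0.05, -0.054, 40], [-0.35, -0.75, 0.15, 0.225, -0.057, -0.061, 40], [-0.3, -0.8, 0.18, 0.2524, -0.0636, -0.0679, 40], [-0.24, -0.826, 0.1815, 0.2524, -0.0636, -0.0679, 40], [-0.2373, -0.8263, 0.1815, 0.2524, -0.0636, -0.0679, 40], [-0.2373, -0.8263, 0.1815, 0.2524, -0.0636, -0.0679, 40], [-0.2373, -0.8263, 0.1815, 0.2524, -0.0636, -0.0679, 40], [-0.2373, -0.8263, 0.1815, 0.2524, -0.0636, -0.0679, 40]]])

```text
time: 7.05
ee_pos: [0.536, -0.2181, 0.1163]
orientation: [-0.005, 1.05, -1.331]
ft_force: [-0.2, -0.4, -0.4]
grip_width: 0.49
```

```bash
python3 - <<'E'
from h import *
c=cap("wrist"); cv2.imwrite("pics/w6.png",c["frame"][:,:,::-1]); s=telemetry.read_state(); print(s['time'],s['grip_width'],s['ft_force'],inpan(s['ee_pos']))
row(ptool(-17.7+3,-2.7,60)); row(ptool(-17.7+2.5,-2.7,2))
import pickle; pickle.dump(c,open("w6.pkl","wb"))
E
```

```text
7.1 0.4869093878291062 [-0.14837422  1.06769946 -0.59344144] [-15.34261384  -3.19677233  59.13034662]
row [-0.0044  0.0025  0.0032] [ 0.0002 -0.0002  0.0002] | mm [-0.9  0.5  0.6] deg 0.1
row [0.2856 0.0029 0.001 ] [ 0.0002 -0.0002  0.0002] | mm [57.1  0.6  0.2] deg 0.1
```

View pics/w6.png

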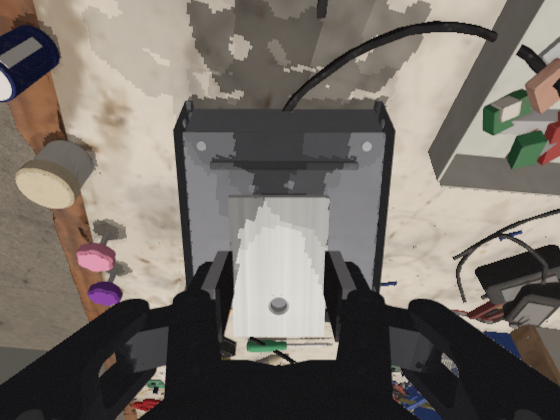

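>>> step_arm(moves=[[[0.1, 0.003, 0.001, 0, 0, 0, 40], [0.18, 0.003, 0.001, 0, 0, 0, 40], [0.24, 0.003, 0.001, 0, 0, 0, 40], [0.27, 0.003, 0.001, 0, 0, 0, 40], [0.28, 0.003, 0.001, 0, 0, 0, 40], [0.28, 0.003, 0.001, 0, 0, 0, 40]]])

```text
time: 7.7
ee_pos: [0.5434, -0.2453, 0.068]
orientation: [-0.004, 1.049, -1.332]
ft_force: [0.5, 0.7, -0.7]
grip_width: 0.488
```

```bash
python3 - <<'E'
from h import *
c=cap("wrist"); crop(c,180,150,380,340,4,"w7.png"); s=telemetry.read_state(); print(s['time'],s['grip_width'],s['ft_force'],inpan(s['ee_pos']))
print([inpan(pt(c,u,v)).round(1) for u,v in((280,190),(280,215),(280,260))])
row(ptool(-17.7+2.5,-2.7,-0.5)); row(ptool(-17.7,-2.7,-0.5))
E
```

```text
7.75 0.48813928920794386 [ 0.27550091 -0.06427086 -0.41291271] [-15.10304678  -2.41816423   3.33275575]
[array([-52. ,  -1.7,  -0.1]), array([-42.9,  -1.7,   9. ]), array([-21.5,  -1.7,   9. ])]
row [ 0.0192 -0.0014 -0.0005] [ 0.0001 -0.0001  0.0002] | mm [ 3.8 -0.3 -0.1] deg 0.1
row [ 0.0192 -0.0014 -0.013 ] [ 0.0001 -0.0001  0.0002] | mm [ 3.8 -0.3 -2.6] deg 0.1
```

View pics/w7.png

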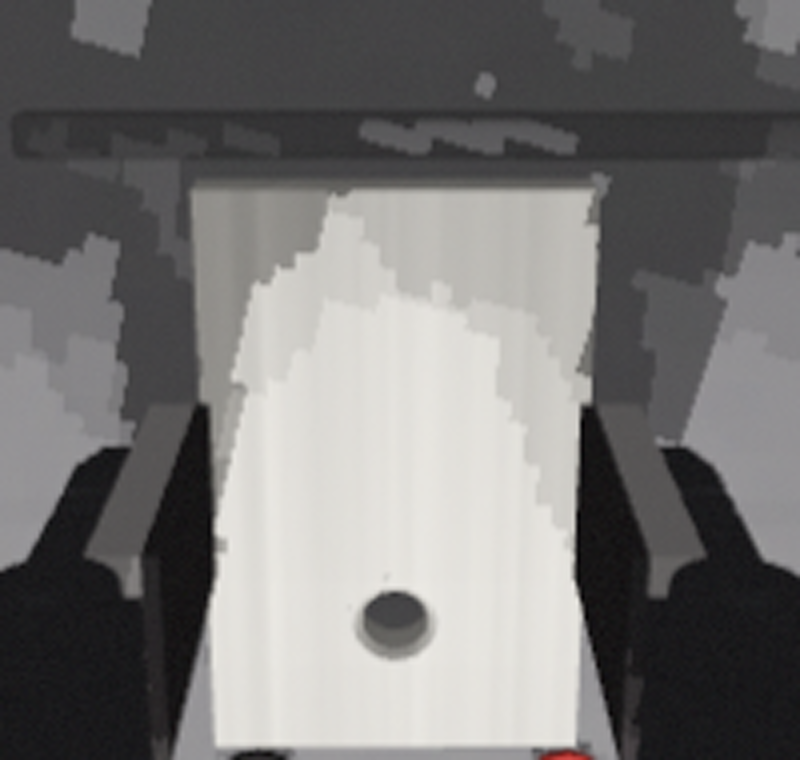

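>>> step_arm(moves=[[[0.008, -0.001, 0, 0, 0, 0, 40], [0.014, -0.001, 0, 0, 0, 0, 40], [0.018, -0.001, 0, 0, 0, 0, 40], [0.02, -0.001, 0, 0, 0, 0, 40], [0.02, -0.001, 0, 0, 0, 0, 40]]])

```text
time: 8.25
ee_pos: [0.5437, -0.2471, 0.0645]
orientation: [-0.004, 1.049, -1.331]
ft_force: [-1.0, 0.7, 2.1]
grip_width: 0.491
```

```bash
python3 - <<'E'
from h import *
c=cap("wrist"); crop(c,180,150,380,340,4,"w8.png"); s=telemetry.read_state(); print(s['time'],s['grip_width'],s['ft_force']@pan,inpan(s['ee_pos']))
print([inpan(pt(c,u,v)).round(1) for u,v in((280,190),(280,215),(280,260))])
E
```

```text
8.3 0.4859990872675659 [-1.93555206 -0.45168747  2.9910773 ] [-15.33723222  -2.68248505  -0.8187056 ]
[array([-53.9,  -1.8,   4. ]), array([-42.9,  -1.8,   4.6]), array([-21.5,  -1.8,   4.8])]
```

View pics/w8.png

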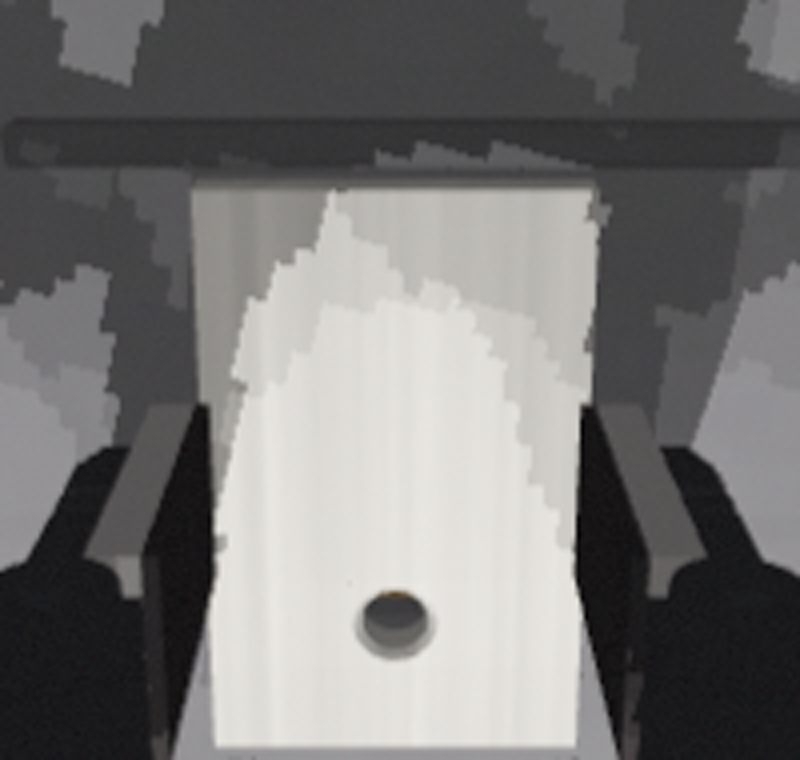

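>>> step_arm(moves=[[[0, 0, -0.005, 0, 0, 0, 40], [0, 0, -0.01, 0, 0, 0, 40], [0, 0, -0.013, 0, 0, 0, 40], [0, 0, -0.014, 0, 0, 0, 40], [0, 0, -0.014, 0, 0, 0, 40]]])

```text
time: 8.8
ee_pos: [0.5434, -0.2453, 0.0635]
orientation: [-0.003, 1.048, -1.331]
ft_force: [0.4, -2.4, 4.3]
grip_width: 0.49
```

```bash
python3 - <<'E'
from h import *
c=cap("wrist"); crop(c,180,150,380,340,4,"w9.png"); s=telemetry.read_state(); print(s['time'],s['grip_width'],s['ft_force']@pan,inpan(s['ee_pos']))
print([inpan(pt(c,u,v)).round(1) for u,v in((280,190),(280,215),(280,260))])
E
```

```text
8.85 0.4864853440332225 [ 4.78807173 -0.97646345  1.83083133] [-17.44831414  -2.54892604  -0.83557794]
[array([-56.1,  -1.7,   4. ]), array([-45.2,  -1.7,   5.2]), array([-23.8,  -1.6,   5.3])]
```

View pics/w9.png

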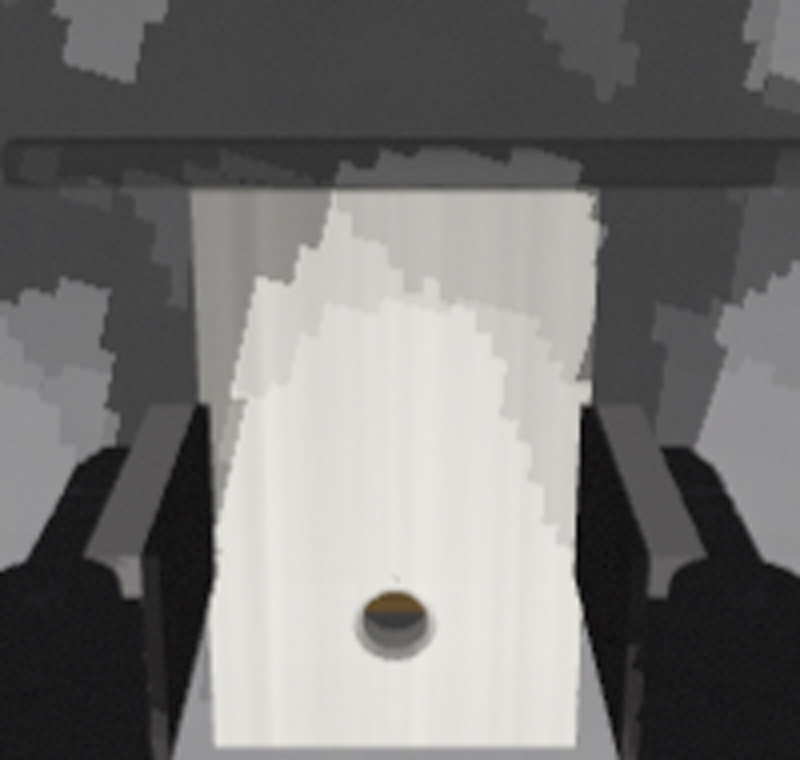

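>>> step_arm(moves=[[[0.0, 0, -0.012, 0, 0, 0, 44], [0.0, 0, -0.012, 0, 0, 0, 50], [0, 0, -0.012, 0, 0, 0, 56], [0, 0, -0.012, 0, 0, 0, 58], [-0.03, 0, -0.012, 0, 0, 0, 58], [-0.15, 0, -0.012, 0, 0, 0, 62], [-0.4, 0, 0.1, 0, 0, 0, 62], [-0.4, 0, 0.3, 0, 0, 0, 62], [-0.4, 0, 0.42, 0, 0, 0, 62], [-0.4, 0, 0.42, 0, 0, 0, 62], [-0.4, 0, 0.42, 0, 0, 0, 62]]])

```text
time: 9.95
ee_pos: [0.5507, -0.2767, 0.174]
orientation: [-0.004, 1.05, -1.333]
ft_force: [-0.0, -0.0, -0.1]
grip_width: 0.732
```

```bash
python3 - <<'E'
from h import *
import pickle
c=cap("wrist"); pickle.dump(c,open("w10.pkl","wb")); cv2.imwrite("pics/w10.png",c["frame"][:,:,::-1]); s=telemetry.read_state(); print(s['time'],s['grip_width'],s['ft_force']@pan,inpan(s['ee_pos']),"cam",inpan(c["T"][:3,3]))
E
```

```text
10.0 0.7252801247144399 [0.12249381 0.34521623 0.72190699] [64.82358029 -3.14119132 78.65151752] cam [ -4.52339343  -2.58793123 222.26056219]
```

View pics/w10.png

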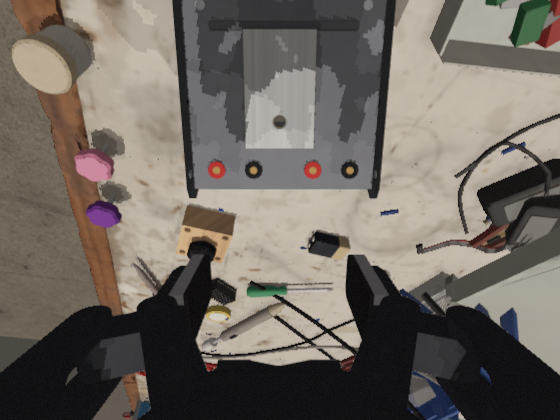

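```bash
python3 - <<'E'
from h import *
import pickle
c=pickle.load(open("w10.pkl","rb")); crop(c,230,15,330,160,5,"w10c.png"); crop(c,264,106,296,138,20,"w10d.png")
P=cloud(c); q=(P[35:110,255:305].reshape(-1,3)-slot)@pan; A=np.c_[q[:,:2],np.ones(len(q))]; print("plate plane",np.linalg.lstsq(A,q[:,2],rcond=None)[0])
E
```

```text
plate plane [ 0.13809646 -0.00183928  0.00994533]
```

View pics/w10c.png

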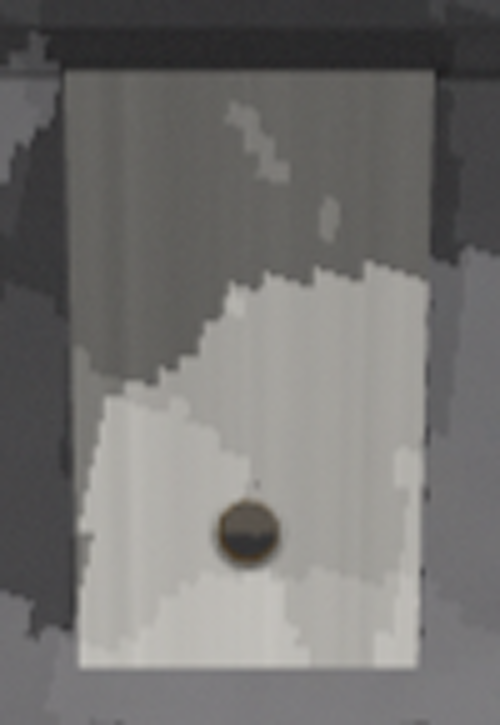

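View pics/w10d.png

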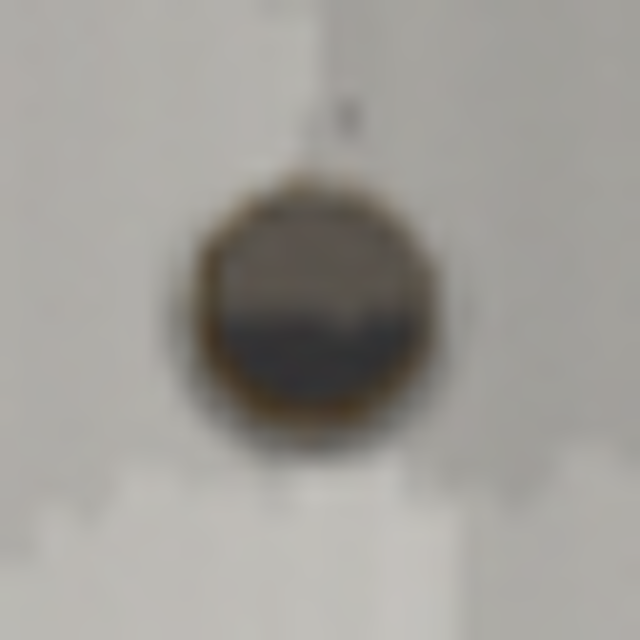

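```bash
python3 - <<'E'
from h import *
import pickle
c=pickle.load(open("w10.pkl","rb")); P=cloud(c)
for u in (225,262,280,298,335):
    print(u,[tuple(inpan(np.median(P[v-2:v+3,u-2:u+3].reshape(-1,3),0)).round(1)) for v in (40,60,80,100,112,135,142)])
S=lambda a,b:(230+a/5-.4,15+b/5-.4)
def onp(u,v,h):
    r=c["T"][:3,:3]@np.array([(u-c["cx"])/c["fx"],(v-c["cy"])/c["fy"],1.]);t=c["T"][:3,3]; return inpan(t+r*((slot+h*n-t)@n)/(r@n)).round(2)
print([onp(*S(a,b),.005) for a,b in((65,70),(436,70),(418,667),(79,667),(248,532))])
D=lambda a,b:(264+a/20-.475,106+b/20-.475)
print("hole top",onp(*D(318,315),.005),"nut",onp(*D(318,300),-.005))
E
```

```text
225 [(np.float64(-48.0), np.float64(-35.8), np.float64(0.1)), (np.float64(-36.7), np.float64(-36.3), np.float64(0.1)), (np.float64(-25.2), np.float64(-36.8), np.float64(0.2)), (np.float64(-13.1), np.float64(-37.4), np.float64(0.0)), (np.float64(-5.8), np.float64(-37.6), np.float64(0.2)), (np.float64(8.7), np.float64(-38.3), np.float64(-0.0)), (np.float64(13.5), np.float64(-38.3), np.float64(0.5))]
262 [(np.float64(-47.0), np.float64(-12.9), np.float64(4.9)), (np.float64(-35.9), np.float64(-13.1), np.float64(5.2)), (np.float64(-24.8), np.float64(-13.1), np.float64(5.0)), (np.float64(-12.8), np.float64(-13.3), np.float64(5.3)), (np.float64(-5.5), np.float64(-13.5), np.float64(4.8)), (np.float64(8.4), np.float64(-13.6), np.float64(5.0)), (np.float64(13.0), np.float64(-13.7), np.float64(5.2))]
280 [(np.float64(-46.9), np.float64(-2.1), np.float64(5.2)), (np.float64(-36.0), np.float64(-2.1), np.float64(5.2)), (np.float64(-24.7), np.float64(-2.0), np.float64(5.2)), (np.float64(-12.9), np.float64(-2.0), np.float64(5.3)), (np.float64(-5.7), np.float64(-2.0), np.float64(4.9)), (np.float64(8.5
[... 386 characters left out ...]
.5), np.float64(9.6), np.float64(5.0)), (np.float64(13.1), np.float64(9.6), np.float64(5.1))]
335 [(np.float64(-48.1), np.float64(31.6), np.float64(0.0)), (np.float64(-36.6), np.float64(32.1), np.float64(0.0)), (np.float64(-24.9), np.float64(32.6), np.float64(0.3)), (np.float64(-13.1), np.float64(33.2), np.float64(0.3)), (np.float64(-5.7), np.float64(33.6), np.float64(0.2)), (np.float64(9.0), np.float64(34.3), np.float64(-0.1)), (np.float64(13.4), np.float64(34.4), np.float64(0.3))]
[array([-53.24, -24.32,   5.  ]), array([-53.23,  19.75,   5.  ]), array([16.85, 19.68,  5.  ]), array([ 16.88, -24.56,   5.  ]), array([-0.17, -2.52,  5.  ])]
hole top [ 0.   -2.37  5.  ] nut [-0.27 -2.36 -5.  ]
```

Image w10d shows the brass ring lying concentric inside the cover hole, so the cover is flat, on the ledge, and lined up with the nut to within about 0.3 mm. Next is the thumbscrew.

```bash
python3 - <<'E'
from h import *
a=np.radians(13.9); row(tool([.505,-.462,.15],[0,0,-1],[np.cos(a),np.sin(a),0]))
E
```

```text
row [ 0.5237 -0.4434  0.6764] [0.0001 0.0828 0.0005] | mm [104.7 -88.7 135.3] deg 29.8
```

>>> step_arm(moves=[[[0.1, -0.1, 0.16, 0.0, 0.02, 0, 62], [0.22, -0.2, 0.32, 0, 0.042, 0, 62], [0.35, -0.32, 0.48, 0, 0.062, 0, 62], [0.5237, -0.4434, 0.6764, 0, 0.0828, 0, 62], [0.5237, -0.4434, 0.6764, 0, 0.0828, 0, 62], [0.5237, -0.4434, 0.6764, 0, 0.0828, 0, 62], [0.5237, -0.4434, 0.6764, 0, 0.0828, 0, 62]]])

```text
time: 10.7
ee_pos: [0.5059, -0.461, 0.1501]
orientation: [-1.636, 1.568, -2.963]
ft_force: [-0.8, 0.4, 0.1]
grip_width: 0.726
```

```bash
python3 - <<'E'
from h import *
import pickle
c=cap("wrist"); pickle.dump(c,open("w11.pkl","wb")); crop(c,150,100,410,295,3,"w11.png"); s=telemetry.read_state(); print(s['time'],s['ee_pos'])
f=c["frame"]; P=cloud(c)
m=((f.max(2)<60)&(P[...,2]>.035)&(P[...,2]<.055)&(abs(P[...,0]-.505)<.03)&(abs(P[...,1]+.465)<.03)).astype(np.uint8)
k=max(cv2.findContours(m,0,2)[0],key=cv2.contourArea); (u,v),r=cv2.minEnclosingCircle(k); M=cv2.moments(k); print((u,v),r,M['m10']/M['m00'],M['m01']/M['m00'],P[m>0][:,2].max(),np.median(P[m>0][:,2]))
E
```

```text
10.75 [ 0.50626885 -0.46041099  0.15134656]
(279.1558837890625, 206.3866424560547) 20.40321159362793 279.2687315634218 206.302802359882 0.048711201879961474 0.04667096835683804
```

View pics/w11.png

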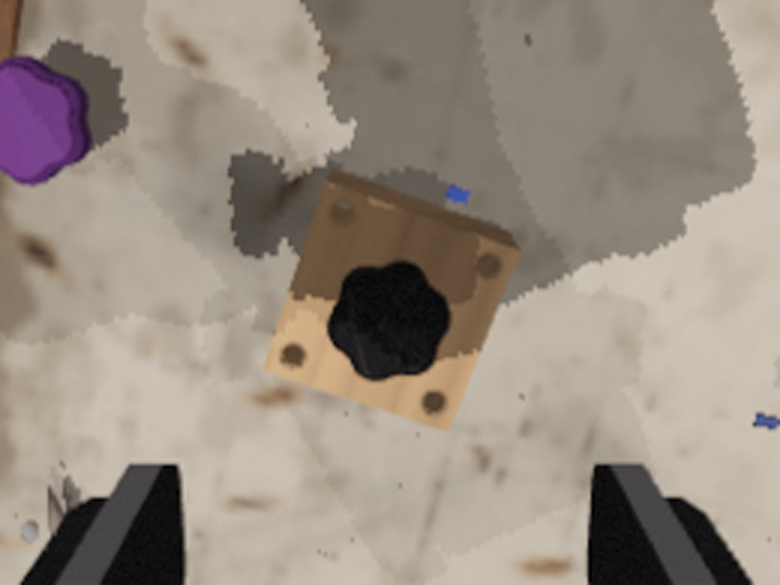

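```bash
python3 - <<'E'
from h import *
import pickle
c=pickle.load(open("w11.pkl","rb")); p=pt(c,279.2,206.3,.046); print(p)
t=cap("top"); f=t["frame"]; m=np.zeros((420,560),np.uint8); m[200:230,362:390]=(f[200:230,362:390].max(2)<60); M=cv2.moments(max(cv2.findContours(m,0,2)[0],key=cv2.contourArea)); q=(M['m10']/M['m00'],M['m01']/M['m00']); print(q,pt(t,*q,.046))
a=np.radians(13.9); row(tool([*p[:2],.0325],[0,0,-1],[np.cos(a),np.sin(a),0]))
E
```

```text
[ 0.50618133 -0.45994176  0.046     ]Traceback (most recent call last):
  File "<stdin>", line 4, in <module>
ValueError: max() iterable argument is empty
```

```bash
python3 - <<'E'
from h import *
a=np.radians(13.9); row(tool([.5062,-.4600,.0325],[0,0,-1],[np.cos(a),np.sin(a),0]))
E
```

```text
row [ 5.981e-01 -3.000e-04 -2.800e-03] [0.0004 0.0004 0.0002] | mm [ 1.196e+02 -1.000e-01 -6.000e-01] deg 0.2
```

>>> step_arm(moves=[[[0.2, 0, -0.001, 0, 0, 0, 50], [0.4, 0, -0.002, 0, 0, 0, 50], [0.5, 0, -0.002, 0, 0, 0, 50], [0.55, 0, -0.002, 0, 0, 0, 50], [0.575, 0, -0.002, 0, 0, 0, 50], [0.585, 0, -0.002, 0, 0, 0, 50], [0.585, 0, -0.002, 0, 0, 0, 50]]])

```text
time: 11.5
ee_pos: [0.5061, -0.4625, 0.0353]
orientation: [-0.355, 1.568, -1.683]
ft_force: [0.1, 0.2, 0.1]
grip_width: 0.587
```

```bash
python3 - <<'E'
from h import *
c=cap("wrist"); crop(c,180,180,380,350,4,"w12.png"); s=telemetry.read_state(); print(s['time'],s['ee_pos'],s['ft_force'],s['grip_width'])
E
```

```text
11.55 [ 0.50605724 -0.46265677  0.03527158] [ 0.01658183 -0.7645309   0.85715181] 0.5853358566684188
```

View pics/w12.png

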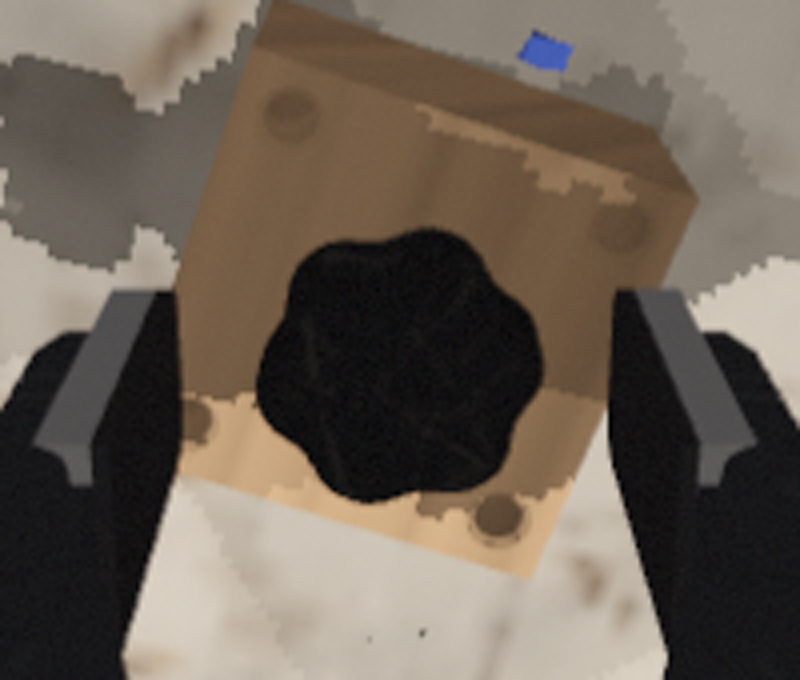

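```bash
python3 - <<'E'
from h import *
c=cap("wrist"); H=np.array(c["hand_eye"]); s=telemetry.read_state()
f=c["frame"]; m=np.zeros((420,560),np.uint8); m[235:308,242:320]=(f[235:308,242:320].max(2)<45)
k=max(cv2.findContours(m,0,2)[0],key=cv2.contourArea); M=cv2.moments(k); u,v=M['m10']/M['m00'],M['m01']/M['m00']; print(u,v,cv2.minEnclosingCircle(k))
X=s['ee_pos'][2]-.046
r=H[:3,:3]@np.array([(u-c["cx"])/c["fx"],(v-c["cy"])/c["fy"],1.]); print((H[:3,3]+r*(-X-H[0,3])/r[0])*1e3 if 0 else (H[:3,3]+r*(X-H[0,3])/r[0])*1e3, s['ee_pos'])
P=cloud(c); print(np.median(P[255:290,265:295,2]))
E
```

```text
279.6279778921288 270.84052792071657 ((279.3629455566406, 271.06793212890625), 35.76960372924805)
[-10.84040285   0.75338109  -3.68624403] [ 0.50599061 -0.46281402  0.0351596 ]
0.04691617824835877
```

```bash
python3 - <<'E'
from h import *
import pickle
def f(c,H,q,X):
    r=H[:3,:3]@np.array([(q[0]-c["cx"])/c["fx"],(q[1]-c["cy"])/c["fy"],1.]); return (H[:3,3]+r*(X-H[0,3])/r[0])*1e3
c=pickle.load(open("w11.pkl","rb")); H=np.array(c["hand_eye"])
# w12: scale4 from (180,180), w11 scale3 from (150,100)
a=[f(c,H,(180+x/4-.37,180+y/4-.37),.0352-.030) for x,y in((291,115),(622,228),(498,515),(197,420))]; print(np.array(a).round(1),np.mean(a,0), [np.linalg.norm(a[i]-a[i-1]).round(1) for i in range(4)])
b=[pt(c,150+x/3-.33,100+y/3-.33,.030) for x,y in((342,210),(488,265),(433,401),(292,354))]; print(np.mean(b,0))
for y in (228,503): print(f(c,H,(180+400/4,180+y/4-.37),.0352-.046))
T=now(); print(T[:3,3]+T[:3,:3]@np.mean(a,0)/1e3)
E
```

```text
[[  5.2 -12.  -27.8]
 [  5.2  27.5 -13.7]
 [  5.2  13.4  25.7]
 [  5.2 -24.7  12.1]] [ 5.2         1.06814098 -0.94515707] [np.float64(41.9), np.float64(42.0), np.float64(41.8), np.float64(40.5)]
[ 0.50655666 -0.46130456  0.03      ]
[-10.8          0.89642848 -19.82960883]
[-10.8          0.94037256  13.7194433 ]
[ 0.50679792 -0.46165544  0.02995573]
```

>>> step_arm(moves=[[[0.0, 0.0045, -0.0045, 0.022, 0, 0, 50], [0.005, 0.0045, -0.0045, 0.045, 0, 0, 50], [0.0125, 0.0045, -0.0045, 0.0667, 0, 0, 50], [0.0125, 0.0045, -0.0045, 0.0667, 0, 0, 40], [0.0125, 0.0045, -0.0045, 0.0667, 0, 0, 34], [0.0125, 0.0045, -0.0045, 0.0667, 0, 0, 26], [0.0125, 0.0045, -0.0045, 0.0667, 0, 0, 26], [0.0125, 0.0045, -0.0045, 0.0667, 0, 0, 26], [0.0125, 0.0045, -0.0045, 0.0667, 0, 0, 26]]], grip_force=60)

```text
time: 12.5
ee_pos: [0.5063, -0.4617, 0.0321]
orientation: [-0.26, 1.568, -2.005]
ft_force: [-1.7, 0.2, 5.1]
grip_width: 0.324
```

```bash
python3 - <<'E'
from h import *
c=cap("wrist"); crop(c,180,180,380,350,4,"w13.png"); s=telemetry.read_state(); print(s['time'],s['ee_pos'],s['ft_force'],s['grip_width'])
E
```

```text
12.55 [ 0.50626902 -0.46161317  0.03212842] [-1.00399061  0.75088424  6.05466843] 0.32554948640293085
```

View pics/w13.png

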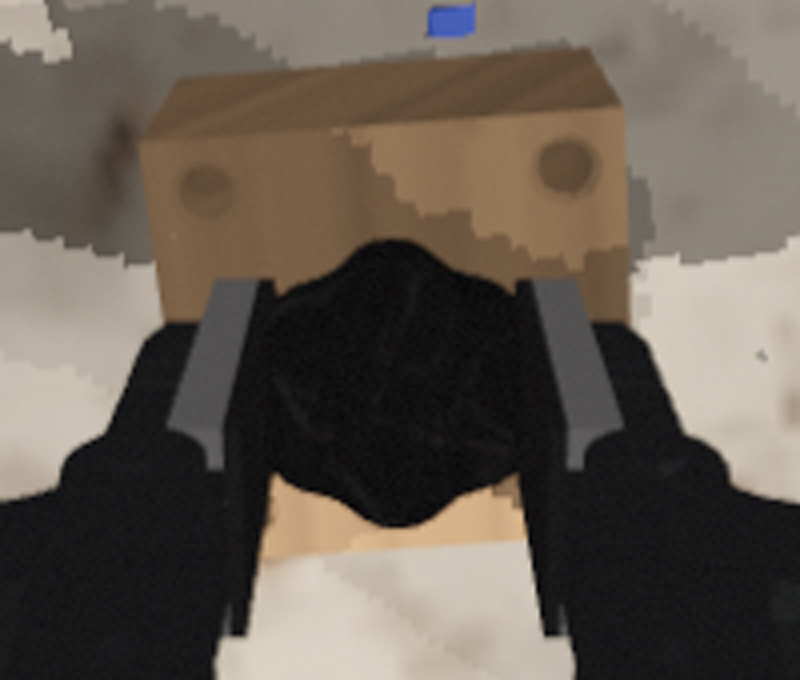

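```bash
cat >> h.py <<'E'
def stool(x,y,z,ang=24):
    a=np.radians(ang); return tool(slot+pan@(np.array([x,y,z])/1e3),-n,np.cos(a)*py+np.sin(a)*px)
E
python3 - <<'E'
from h import *
c=cap("wrist"); H=np.array(c["hand_eye"])
def f(q,X):
    r=H[:3,:3]@np.array([(q[0]-c["cx"])/c["fx"],(q[1]-c["cy"])/c["fy"],1.]); return ((H[:3,3]+r*(X-H[0,3])/r[0])*1e3).round(2)
X=.0321-.046
for q in((398,525),(272,475),(520,475),(272,300),(518,300)): print(q,f((180+q[0]/4-.37,180+q[1]/4-.37),X))
C=now(); T=stool(0,-2.37,80); print(T[:3,3]); row(T)
E
```

```text
(398, 525) [-13.9    0.35  14.53]
(272, 475) [-13.9  -13.63   8.19]
(520, 475) [-13.9   13.88   8.19]
(272, 300) [-13.9  -13.09 -12.86]
(518, 300) [-13.9   13.11 -12.87]
[ 0.53756267 -0.22081138  0.14222588]
row [-0.5534 -0.0561 -1.2115] [ 0.0003 -0.0756  0.0339] | mm [-110.7  -11.2 -242.3] deg 29.8
```

```bash
python3 - <<'E'
from h import *
c=cap("wrist"); H=np.array(c["hand_eye"])
def f(q,X):
    q=(180+q[0]/4-.37,180+q[1]/4-.37); r=H[:3,:3]@np.array([(q[0]-c["cx"])/c["fx"],(q[1]-c["cy"])/c["fy"],1.]); return ((H[:3,3]+r*(X-H[0,3])/r[0])*1e3)
a,b=f((207,190),.0021),f((568,166),.0021); d=b-a; print(a,b,np.linalg.norm(d)); d/=np.linalg.norm(d); print("centre",(a+b)/2+np.array([0,-d[2],d[1]])*20.9)
# stand edges: top-left corner (140,138),(625,107) back edge
a,b=f((140,138),.0021),f((625,107),.0021); d=b-a; print(np.linalg.norm(d)); d/=np.linalg.norm(d); print("centre",(a+b)/2+np.array([0,-d[2],d[1]])*28)
E
```

```text
[  2.1        -21.94093343 -19.63424477] [  2.1         20.0993006  -22.58608197] 42.143737611394094
centre [ 2.1         0.54306412 -0.26149306]
55.92292814381173
centre [2.1        0.33730972 0.09263234]
```

>>> step_arm(moves=[[[-0.05, 0, 0, 0, 0, 0, 26], [-0.2, 0, 0, 0, 0, 0, 26], [-0.4, 0, 0, 0, 0, 0, 26], [-0.6, 0, 0, 0, 0, 0, 26], [-0.75, 0, -0.1, 0, 0, 0, 26], [-0.75, -0.02, -0.3, 0, -0.02, 0.01, 26], [-0.75, -0.03, -0.5, 0, -0.03, 0.015, 26], [-0.75, -0.04, -0.7, 0, -0.05, 0.022, 26], [-0.75, -0.05, -0.9, 0, -0.0756, 0.0339, 26], [-0.75, -0.05, -0.9, 0, -0.0756, 0.0339, 26], [-0.75, -0.05, -0.9, 0, -0.0756, 0.0339, 26], [-0.75, -0.05, -0.9, 0, -0.0756, 0.0339, 26]]])

```text
time: 13.85
ee_pos: [0.5288, -0.2825, 0.182]
orientation: [0.419, 1.049, -1.327]
ft_force: [0.3, -1.1, 0.2]
grip_width: 0.325
```

```bash
python3 - <<'E'
from h import *
c=cap("wrist"); cv2.imwrite("pics/w14.png",c["frame"][:,:,::-1]); s=telemetry.read_state(); print(s['time'],inpan(s['ee_pos']),s['ft_force'],s['grip_width'])
c=cap("scene"); crop(c,180,100,380,260,4,"s14.png")
row(stool(0,-2.7,60))
E
```

```text
13.9 [ 70.57672542 -26.02334811  85.14322513] [ 0.32260837  0.00314488 -0.42655836] 0.32458324492178886
row [ 0.1239 -0.0367 -0.3715] [-0.0002 -0.0001  0.0002] | mm [ 24.8  -7.3 -74.3] deg 0.1
```

View pics/w14.png

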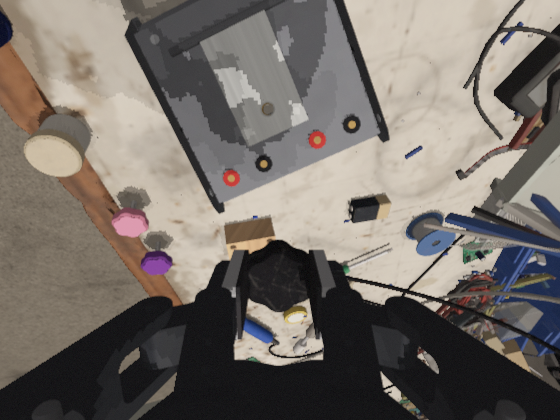

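View pics/s14.png

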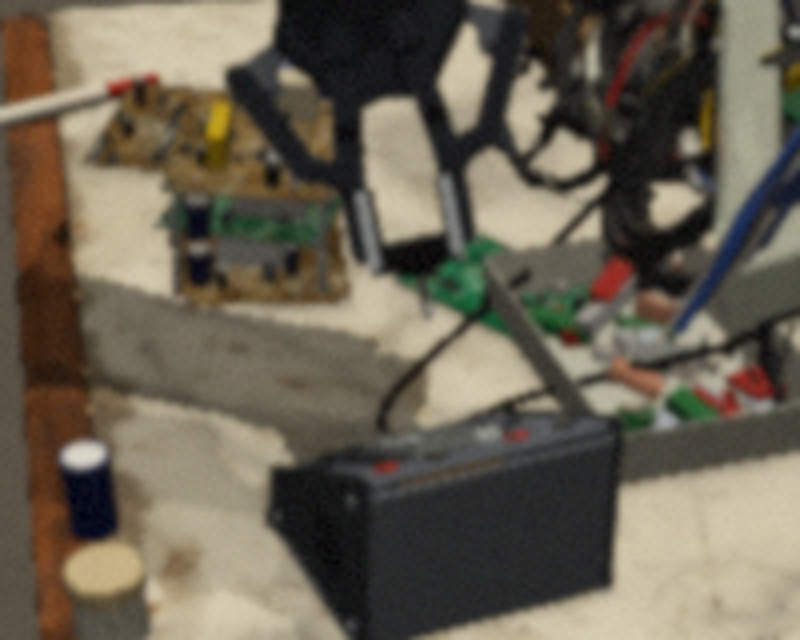

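>>> step_arm(moves=[[[0, -0.02, -0.18, 0, 0, 0, 26], [0.06, -0.037, -0.32, 0, 0, 0, 26], [0.124, -0.037, -0.3715, 0, 0, 0, 26], [0.124, -0.037, -0.3715, 0, 0, 0, 26], [0.124, -0.037, -0.3715, 0, 0, 0, 26]]])

```text
time: 14.45
ee_pos: [0.5393, -0.2305, 0.1245]
orientation: [0.417, 1.049, -1.332]
ft_force: [0.4, -0.2, 0.4]
grip_width: 0.324
```

```bash
python3 - <<'E'
from h import *
c=cap("wrist"); cv2.imwrite("pics/w15.png",c["frame"][:,:,::-1]); s=telemetry.read_state(); print(s['time'],inpan(s['ee_pos']),s['ft_force'],s['grip_width'])
row(stool(0,-2.7,38)); c=cap("top"); crop(c,230,130,330,230,6,"t15.png")
c=cap("scene"); crop(c,220,150,350,260,6,"s15.png")
E
```

```text
14.5 [-4.81579871e-02 -2.85343264e+00  6.02148054e+01] [-0.17321863  0.07708405 -0.14988573] 0.3204193004654674
row [ 1.111e-01  9.000e-04 -1.000e-04] [-0.0002  0.      0.0001] | mm [22.2  0.2 -0. ] deg 0.1
```

View pics/w15.png

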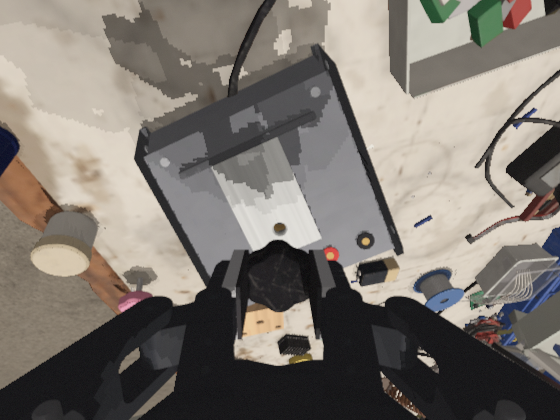

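View pics/s15.png

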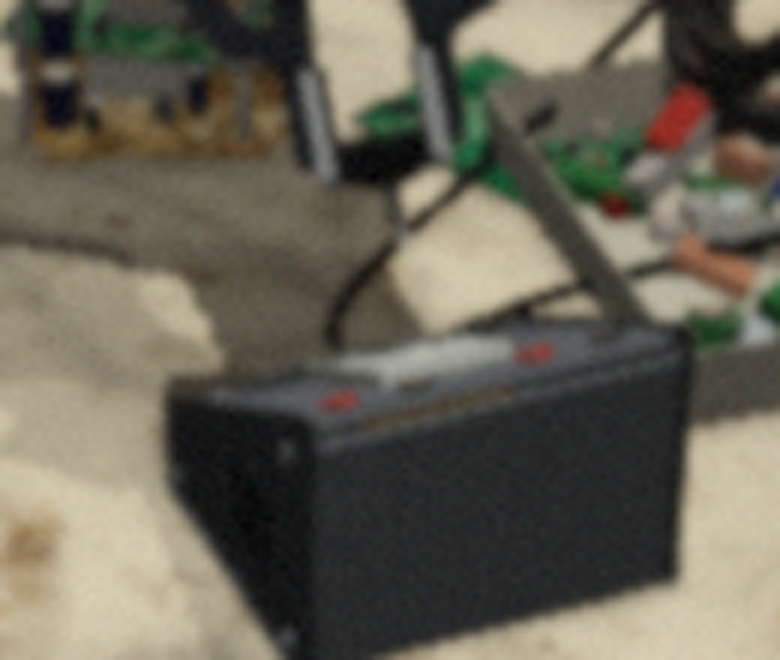

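```bash
python3 - <<'E'
from h import *
c=cap("wrist"); crop(c,264,214,296,246,16,"w15d.png")
T=now()
for q in((279,229),(280,229),(280,230),(281,228)):
    r=c["T"][:3,:3]@np.array([(q[0]-c["cx"])/c["fx"],(q[1]-c["cy"])/c["fy"],1.]);t=c["T"][:3,3]; p=t+r*((slot+.005*n-t)@n)/(r@n)
    print(q,inpan(p).round(2),((p-T[:3,3])@T[:3,:3]*1e3).round(2))
E
```

```text
(279, 229) [ 0.75 -2.67  5.  ] [55.71  0.59  1.03]
(280, 229) [ 1.01 -2.09  5.  ] [55.71  1.23  1.03]
(280, 230) [ 1.63 -2.36  5.  ] [55.71  1.24  1.71]
(281, 228) [ 0.66 -1.23  5.  ] [55.71  1.87  0.35]
```

View pics/w15d.png

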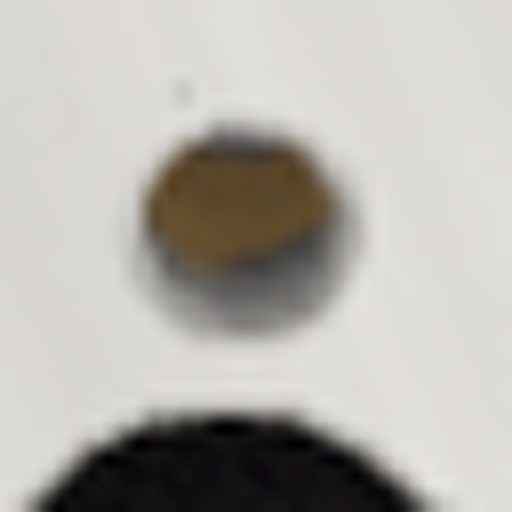

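>>> step_arm(moves=[[[0.06, 0, 0.001, 0, 0, 0, 26], [0.11, 0, 0.0015, 0, 0, 0, 26], [0.14, 0, 0.0015, 0, 0, 0, 26], [0.155, 0, 0.0015, 0, 0, 0, 26], [0.165, 0, 0.0015, 0, 0, 0, 26], [0.17, 0, 0.0015, 0, 0, 0, 26], [0.175, 0, 0.0015, 0, 0, 0, 26], [0.18, 0, 0.0015, 0, 0, 0, 26], [0.18, 0, 0.0015, 0, 0, 0, 26]]])

```text
time: 15.55
ee_pos: [0.5434, -0.2465, 0.0932]
orientation: [0.418, 1.049, -1.329]
ft_force: [-0.6, -0.9, 0.3]
grip_width: 0.326
```

```bash
python3 - <<'E'
from h import *
s=telemetry.read_state(); print(s['time'],inpan(s['ee_pos']),s['ft_force']@pan,s['grip_width'])
c=cap("wrist"); crop(c,180,130,380,300,4,"w16.png")
E
```

```text
15.55 [-1.57088236 -2.86528827 24.38413201] [ 0.73526687 -0.81752816 -0.08939443] 0.3259775707703377
```

View pics/w16.png

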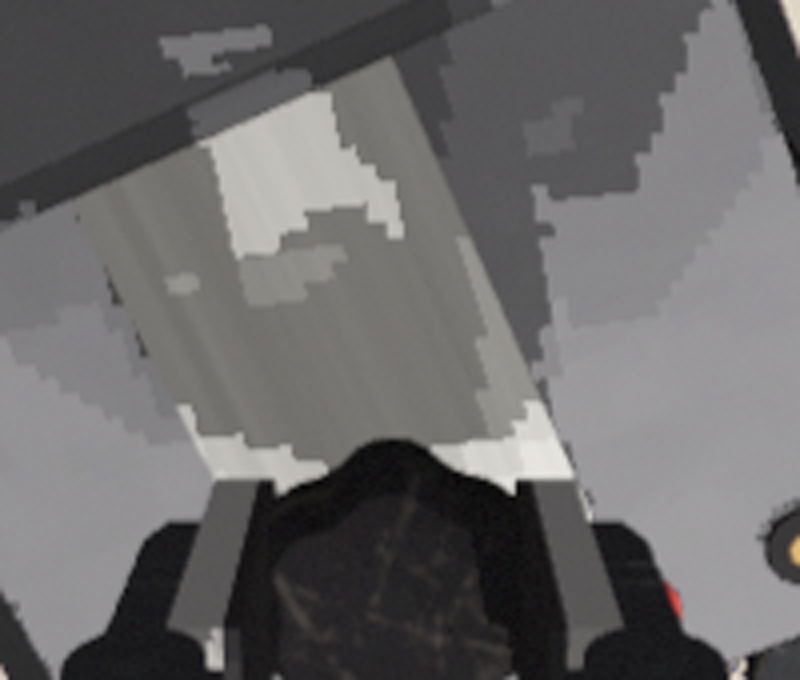

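```bash
python3 - <<'E'
from h import *
for i in range(6):
    s=telemetry.read_state(); print(s['time'],inpan(s['ee_pos']).round(2),(s['ft_force']@pan).round(1)); cams.capture("wrist")
E
```

```text
15.6 [-1.56 -2.87 24.43] [ 0.5 -0.1 -0.5]
15.65 [-1.56 -2.88 24.43] [-0.3  0.3 -0.1]
15.7 [-1.57 -2.87 24.43] [ 0.4  0.6 -0.7]
15.75 [-1.57 -2.9  24.43] [ 0.5  0.4 -1.2]
15.8 [-1.57 -2.89 24.43] [-0.2  0.3 -0.3]
15.85 [-1.55 -2.9  24.41] [-0.1 -0.2 -0. ]
```

```bash
python3 - <<'E'
from h import *
T=now(); row(stool(0,-2.7,24.4)); print("tip",inpan(T[:3,3]+T[:3,:3]@[.0221,0,0]), (T[:3,:3].T@np.c_[px,py,n]).round(4))
print(telemetry.read_state()['joint_pos'])
E
```

```text
row [-0.      0.004   0.0067] [ 0.0001 -0.0001  0.0001] | mm [-0.   0.8  1.3] deg 0.0
tip [-1.55779958 -2.89828238  2.29310865] [[-6.000e-04 -3.000e-04 -1.000e+00]
 [ 4.064e-01  9.137e-01 -5.000e-04]
 [ 9.137e-01 -4.064e-01 -4.000e-04]]
[-0.36367203  0.28304221 -0.44605335  0.52548442 -0.42214893  1.3147754 ]
```

```bash
python3 - <<'E'
from h import *
c=cap("scene"); crop(c,230,160,350,250,6.5,"s16.png")
E
```

```text
(no output)
```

View pics/s16.png

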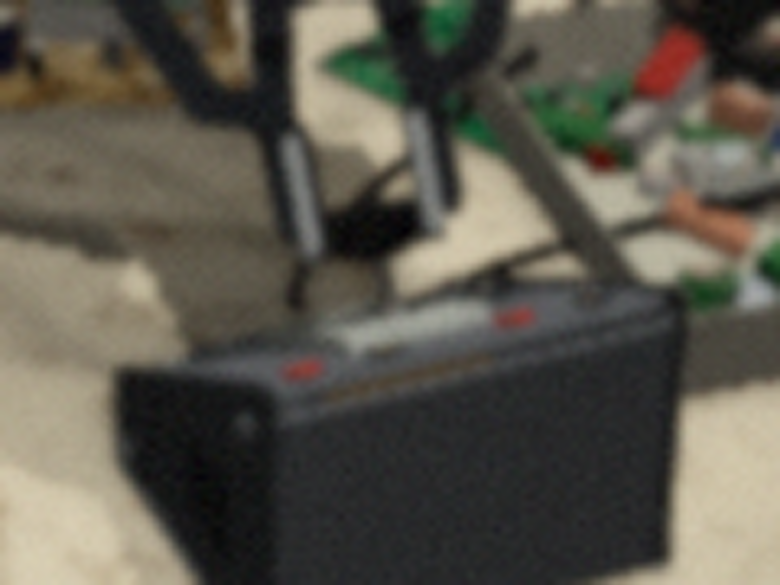

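```bash
python3 - <<'E'
from h import *
c=cap("scene"); T=now()
S=lambda p:(proj(c,p)-[230,160])*6.5
for k,x in dict(top=-.0139,und=.0021,tip=.0221).items(): print(k,S(T[:3,3]+T[:3,:3]@[x,0,0]).round())
for q in((0,-2.4,5),(0,0,0),(17,-24,5),(17,20,5),(-53,-24,5),(-53,20,5)): print(q,S(slot+pan@(np.array(q)/1e3)).round())
# socket red
f=c["frame"].astype(int)
E
```

```text
top [367. 203.]
und [377. 258.]
tip [391. 325.]
(0, -2.4, 5) [393. 316.]
(0, 0, 0) [403. 331.]
(17, -24, 5) [346. 334.]
(17, 20, 5) [486. 300.]
(-53, -24, 5) [261. 327.]
(-53, 20, 5) [393. 295.]
```

```bash
python3 - <<'E'
from h import *
c=cap("scene"); crop(c,270,188,320,222,15,"s17.png")
E
```

```text
(no output)
```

View pics/s17.png

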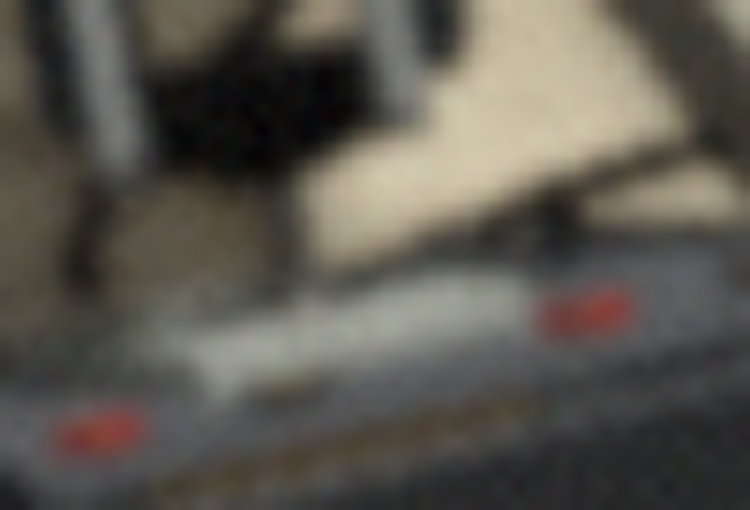

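>>> step_arm(moves=[[[0.005, 0, 0, 0, 0, 0, 26], [0.01, 0, 0, 0, 0, 0, 26], [0.015, 0, 0, 0, 0, 0, 26], [0.02, 0, 0, 0, 0, 0, 26], [0.025, 0, 0, 0, 0, 0, 26]]])

```text
time: 16.55
ee_pos: [0.544, -0.2491, 0.0888]
orientation: [0.418, 1.049, -1.329]
ft_force: [0.1, -0.1, -0.1]
grip_width: 0.326
```

```bash
python3 - <<'E'
from h import *
s=telemetry.read_state(); print(s['time'],inpan(s['ee_pos']),s['ft_force']@pan,s['grip_width'],s['torque'])
E
```

```text
16.55 [-1.57302699 -2.91465841 19.21211896] [ 0.06020265  0.10083801 -0.14461157] 0.32605664691165687 [0.39536393 0.06894356 0.02137492]
```

>>> step_arm(moves=[[[0.005, 0, 0, 0, 0, 0, 26], [0.009, 0, 0, 0, 0, 0, 26], [0.012, 0, 0, 0, 0, 0, 26], [0.015, 0, 0, 0, 0, 0, 26], [0.018, 0, 0, 0, 0, 0, 26]]])

```text
time: 17.05
ee_pos: [0.5444, -0.2508, 0.0857]
orientation: [0.418, 1.049, -1.329]
ft_force: [0.7, -0.3, 0.7]
grip_width: 0.325
```

```bash
python3 - <<'E'
from h import *
s=telemetry.read_state(); print(s['time'],inpan(s['ee_pos']),s['ft_force']@pan,s['grip_width'],s['torque'])
c=cap("wrist"); crop(c,180,130,380,300,4,"w17.png")
E
```

```text
17.05 [-1.5726548  -2.90849863 15.70296807] [0.74399845 0.62006141 0.39971694] 0.32456136984812856 [ 0.30565006  0.0443304  -0.01317162]
```

View pics/w17.png

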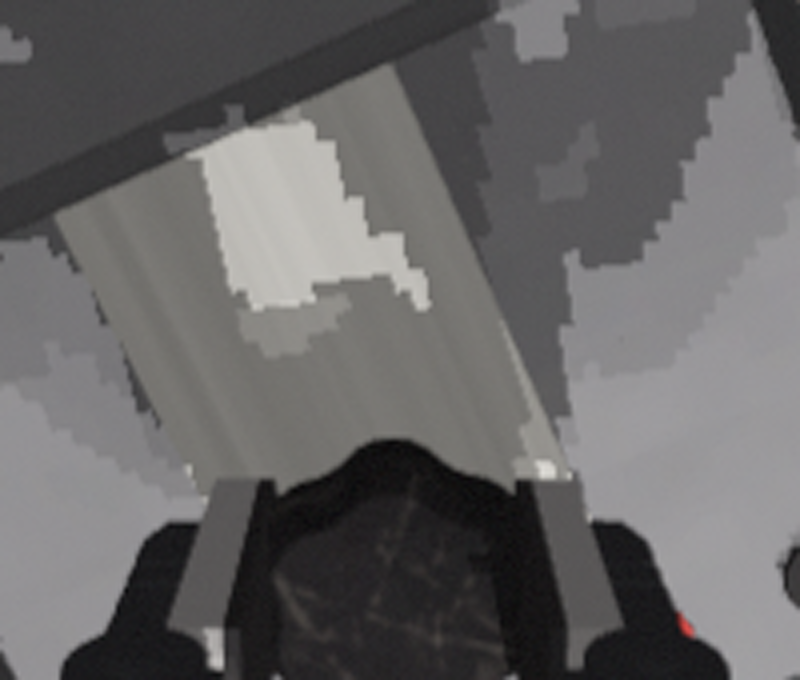

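>>> step_arm(moves=[[[0.008, 0, 0, 0, 0, 0, 26], [0.016, 0, 0, 0, 0, 0, 26], [0.024, 0, 0, 0, 0, 0, 26], [0.032, 0, 0, 0, 0, 0, 26], [0.038, 0, 0, 0, 0, 0, 26], [0.043, 0, 0, 0, 0, 0, 26], [0.043, 0, 0, 0, 0, 0, 26]]])

```text
time: 17.8
ee_pos: [0.5456, -0.255, 0.0782]
orientation: [0.418, 1.049, -1.329]
ft_force: [1.8, -2.2, -0.1]
grip_width: 0.325
```

```bash
python3 - <<'E'
from h import *
s=telemetry.read_state(); print(s['time'],inpan(s['ee_pos']),s['ft_force']@pan,s['grip_width'],s['torque'])
E
```

```text
17.8 [-1.45868802 -2.83649343  7.01603661] [ 2.21321256  1.24221769 -1.39614409] 0.3248654856501583 [ 0.00672403 -0.31290129  0.27570698]
```

>>> step_arm(moves=[[[0.003, 0, 0, 0, 0, 0, 26], [0.006, 0, 0, 0, 0, 0, 26], [0.006, 0, 0, 0, 0, 0, 26]]])

```text
time: 18.1
ee_pos: [0.5456, -0.2553, 0.0779]
orientation: [0.418, 1.049, -1.328]
ft_force: [-1.9, 3.2, 7.9]
grip_width: 0.322
```

```bash
python3 - <<'E'
from h import *
s=telemetry.read_state(); print(s['time'],inpan(s['ee_pos']),s['ft_force']@pan,s['grip_width'],s['torque'])
E
```

```text
18.1 [-1.38980094 -2.82484133  6.58587201] [ 0.86716971 -1.1151356   8.59171082] 0.321809756242541 [ 0.12064678  0.09112305 -0.05161746]
```

>>> step_arm(moves=[[[0, 0, 0, 0, 0, 0, 32], [0, 0, 0, 0, 0, 0, 40], [0, 0, 0, 0, 0, 0, 46], [0, 0, 0, 0, 0, 0, 50], [-0.05, 0, 0, 0, 0, 0, 50], [-0.2, 0, 0, 0, 0, 0, 50], [-0.4, 0, 0.1, 0, 0, 0, 50], [-0.5, 0, 0.25, 0, 0, 0, 50], [-0.5, 0, 0.25, 0, 0, 0, 50], [-0.5, 0, 0.25, 0, 0, 0, 50]]])

```text
time: 19.1
ee_pos: [0.5233, -0.2504, 0.1878]
orientation: [0.421, 1.048, -1.327]
ft_force: [0.5, -0.2, 0.7]
grip_width: 0.588
```

```bash
python3 - <<'E'
from h import *
import pickle
c=cap("wrist"); pickle.dump(c,open("w18.pkl","wb")); cv2.imwrite("pics/w18.png",c["frame"][:,:,::-1]); s=telemetry.read_state(); print(s['time'],s['grip_width'],s['ft_force']@pan,inpan(s['ee_pos']))
c=cap("scene"); crop(c,230,160,350,250,6.5,"s18.png")
E
```

```text
19.15 0.5887814688201642 [ 0.35413181 -0.0228799  -0.64834027] [ 43.71292454 -23.51444969 105.97208127]
```

View pics/w18.png

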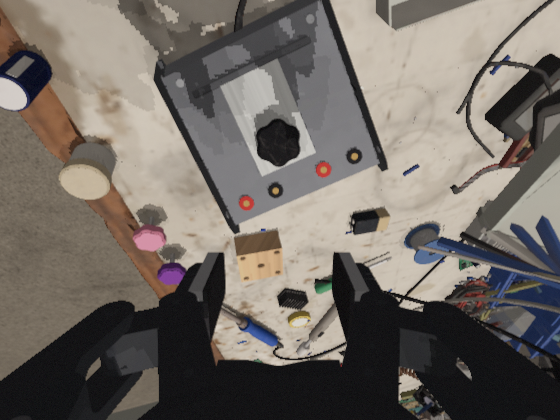

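View pics/s18.png

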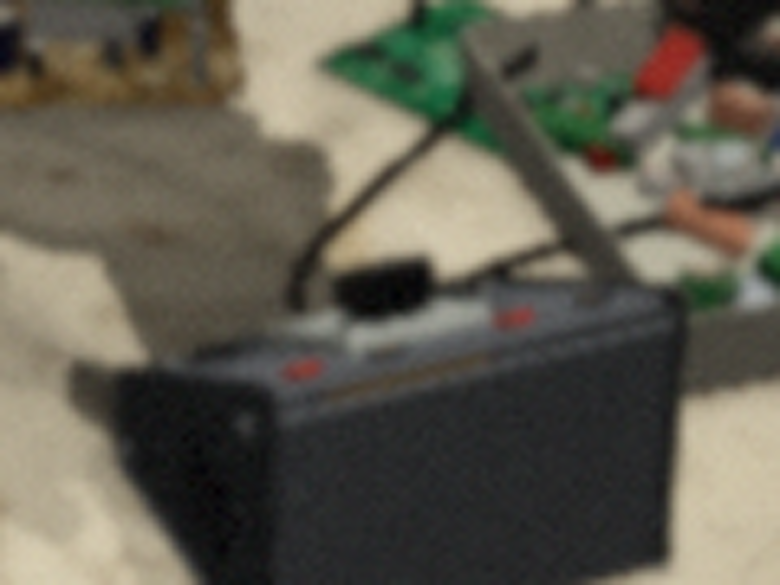

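```bash
python3 - <<'E'
from h import *
import pickle
c=pickle.load(open("w18.pkl","rb")); P=cloud(c); q=((P-slot)@pan)*1e3
f=c["frame"]; m=(q[...,2]>17)&(q[...,2]<25)&(abs(q[...,0])<13)&(abs(q[...,1]+2.4)<13)
Q=q[m]; A=np.c_[Q[:,:2],np.ones(len(Q))]; w=np.linalg.lstsq(A,Q[:,2],rcond=None)[0]; print("head",len(Q),np.median(Q,0).round(2),"slopes",w.round(4))
h=(q[...,2]>15)&(q[...,2]<25)&(abs(q[...,0])<30)&(abs(q[...,1])<30); print("head extents",q[h][:,:2].min(0),q[h][:,:2].max(0))
m=(abs(q[...,2]-5)<2)&(q[...,0]>-50)&(q[...,0]<-22)&(abs(q[...,1]+2.4)<19)
Q=q[m]; A=np.c_[Q[:,:2],np.ones(len(Q))]; w=np.linalg.lstsq(A,Q[:,2],rcond=None)[0]; print("cover",len(Q),w.round(4))
m=(q[...,2]>3.2)&(q[...,2]<6.5)&(q[...,0]>-52)&(q[...,0]<40)&(abs(q[...,1])<30); print(np.percentile(q[m][:,:2],[.5,99.5],axis=0))
crop(c,190,20,370,200,4,"w18c.png")
E
```

```text
head 1327 [-1.11 -2.32 21.66] slopes [ 2.10000e-02 -8.70000e-03  2.15539e+01]
head extents [-17.65849915 -18.57274847] [13.37581422 13.73057511]
cover 2236 [-1.2000e-03 -2.0000e-04  5.0171e+00]
[[-51.81954267 -24.11757186]
 [ 16.32867275  19.54825861]]
```

View pics/w18c.png

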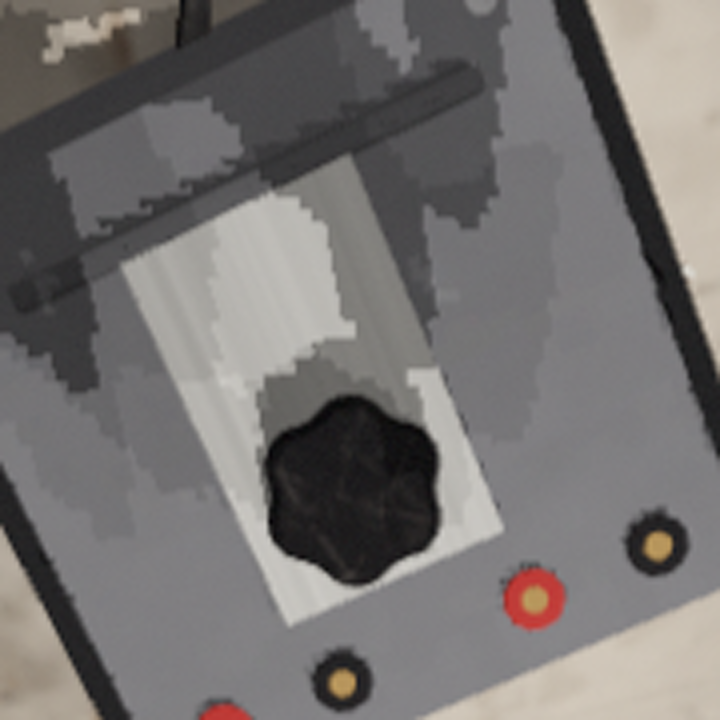

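```bash
python3 -c "
from station import arm
print(arm.hand_in())"
```

```text
the job is handed in; nothing more can be done
None
```

The fuse bay is closed and the job was handed in at about 19 s of the 72 s allowed; `hand_in` gives no verdict.

I laid the cover flat on the slope against the ledge. Seen from straight above, its hole was concentric with the brass nut to about 0.3 mm. I then pushed the black thumbscrew through cover and nut until its head pressed on the cover with 8.6 N, released it and backed off.

**Last checks**
- **Cover:** its top measured 5.0 mm above the panel with no measurable tilt.
- **Thumbscrew:** its head top measured 21.6 mm above the panel, where fully home is 21.0 mm. The camera read the same head about 0.7–0.9 mm high on the stand, so I take it as home. It was about 0.02 rad off square.
- **Bystanders:** the arm never came near the flux pot, capacitor or battery. I compared them only by eye, and they looked unmoved in the last wrist picture.

**Checks that disagreed**
- During insertion the measured tool position was about 1.5 mm down the slope from the hole seen by the camera. The stud went in without resistance, so I kept going.
- One plane fit on the cover showed a false tilt; point-by-point heights showed it was flat.

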